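Clamp the red filter in the ratchet clamp

TASK

Mount the optical filter with the red glass in the ratchet clamp: flip the pawl up so that it stays free, turn the knob back until the jaw is fully open, and lay the filter flat in the nest. Flip the pawl back down into the teeth while the jaw is still open, then click the knob forward, feeling its torque, until the pawl holds the filter against the V with about 15 N (never near 30 N, the glass would crack), and let go. Never force the knob back against the pawl, and leave the other things on the worktop alone.

Things in the scene. Friction and masses are not known exactly. Their poses are not given: they have to be found in the camera images.
- clamp: Fixed grey ratchet clamp, plate 100 (x) x 285 (y) x 14 mm, origin under its long centre line, z up. Its y axis runs from the V anvil (plate end y = -120) over nest (-70) and knob (+45) to the pawl (+135; plate end +165). Sizes below are mm in this frame. By the nest, anvil and pad reach up to z = 26 on the -y and +y sides, the jaw behind to 39: hold the filter by its +x and -x sides.
- nest (a point): Centre of the nest on top of the plate (z = 14), clamp's axes: where the filter's underside centre lies when pressed into the V. With the jaw fully open, 8 to 16 mm of play remain along y between filter and pad (the pad sits on an adjusting screw, so the play differs each time and is not measured); lay the filter 4 mm to +y of here.
- knob (a joint): Angle of the black knob, rad; grows clockwise from above and closes the jaw, 14 mm a radian. 0 = jaw fully open (hard stop), 2.1 = end. Pawl down: turns forward only, held at seats 0.16, 0.42, 0.68, 0.95, 1.21, 1.47, 1.73, 1.99; turn 0.03 past a seat to let the pawl drop. Torque to turn it: 0.014 m x clamping force plus 0.03 Nm just after a click, 0.07 on a tooth.
- knob_grip (a point): On the knob's axis at grip height (z = 78). The grip is a bar 46 long x 16 wide, z = 61 to 91, on a round collar of 24 radius; this point's x axis lies along the bar and turns with it (along the clamp's x at knob angle 0): close the fingers along its y. Wheel teeth below reach up to z = 50.
- pawl (a joint): Angle of the flip-over pawl, rad: below 0.15 = nose down in the teeth, 1.4 = flipped to its stop, freed. It tips over at about 1.0 and stays either way by its own weight. It turns about the clamp's x direction through point pawl_pivot; growing values carry the red ball up and over towards the clamp's +y.
- pawl_pivot (a point): Centre of the pawl's pivot pin (clamp frame x 0, y 135, z 56).
- pawl_ball (a point): Centre of the red ball, 16 mm in diameter, on the pawl's 6 mm thick lever, 40 mm from the pivot. Pawl down: 14 mm to the -y side of the pivot and 38 mm above it; freed: 35 mm to the +y side and 20 mm above it. Pinch it along the clamp's x and carry it round the arc.
- pawl_lever: The pawl: steel arm 56 mm long with a nose 52 mm from the pivot that drops into the wheel's teeth, and the ball lever; origin on the pivot.
- ratchet_wheel: Toothed wheel, 88 mm in diameter, one piece with the knob; origin on the axis under the wheel. Pawl and wheel must not be loaded with more than 25 N between them.
- jaw: Blue and aluminium jaw carriage, moved along the clamp's y by the knob (origin on its underside at y = -22 - 14 mm x knob angle). From it a brass screw, set differently each time, carries the black rubber pad (18 wide, 9 high, centred at z = 21) that presses the filter towards -y. The pad is sprung, 2 N/mm: after it touches, each click adds about 7 N.
- red_filter: Filter to clamp: black knurled ring, 36 mm in diameter, 12 mm high, red glass; origin at the centre of its underside, z up. Lies on the worktop, 20 to 45 g.
- blue_filter: Other filter, silver knurled ring of the same size with blue glass; stays where it is.
- brass_weight: Brass check weight, 24 mm in diameter, 22 mm high; stays where it is.
- timer: White bench timer, 66 x 66 x 20 mm; stays where it is.
- petri: Petri dish, 60 mm in diameter; stays where it is.

How it is judged:
By the outcome, as a careful person would: the job done as asked, in the order asked, and still so for the second after the job is handed in, with the robot touching nothing.
It also fails if it takes over 72 s, if anything falls off the work surface, if the arm or the gripper's body presses on something with over 40 N, if the wrist force passes 120 N, or if a joint passes its speed limit or range.

ROBOT

A 6-joint arm with a two-finger parallel gripper is mounted at the origin on a cart in front of the work surface, level with it; the furniture and walls round the work are solid. World frame = base frame: x ahead of the robot, y to its left, z up, the work surface at z = 0. Lengths are in m, angles in rad, forces in N, time in s.
With the tool pointing down it reaches from about 0.325 to 0.775 m from the base axis. Payload 5.5 kg.
Tool frame: the origin (TCP) lies between the finger pads; the fingertips stand 22 mm ahead of it and the grasp point (between the pads) lies 3 mm ahead of it (ctrl.tips_ahead is the z of the fingertips in the tool frame, in m); z points along the fingers, x is the direction in which the jaws open and shut, and the axes are right-handed (so a half turn about z gives the same grasp; the last joint's range is limited). The gripper opens to 88 mm and grips with 3 to 60 N. Pads are 20 mm wide; open, the fingers measure 115 mm over their backs; the gripper's body (75 mm by 178 mm) begins 61 mm behind the grasp point.
Start: joints at [-1.183, 0.091, 1.231, -0, 1.82, -0.057], TCP at [0.258, -0.542, 0.245] pointing down, gripper open.
Joint ranges: [-2.87, 2.87], [-0.86, 2.18], [0.17, 2.46], [-1.51, 4.65], [0.06, 2.69], [-2.65, 2.65]. Speed limits (rad/s): [2.57, 2.57, 3.01, 3.14, 3.14, 3.14].

INTERFACE

Orientations are given as a unit quaternion [w, x, y, z].
In Python, from plant import sensors, viewer, ctrl gives the robot as it stands.
- The arm moves only by the tool send_rows, never from a script. Its argument "deltas" is a list of rows, each a list of 7 numbers: the shift along the tool's x, y, z in cm, then the turn, a rotation vector about the tool's x, y, z in degrees, then the opening, from -1 (shut) to 1 (fully open), so that 0 is half open. A call has 1 to 20 rows; each row shifts and turns the commanded pose from where the row before left it, along the tool's axes as they then stand; what a row does not reach is not made up. A row lasts 1/12 s, in which the tool goes at most 41.7 mm and 7.16 degrees, less where a joint would pass 70% of its speed; a pose out of reach is approached as far as the arm can. A call is refused whole if a number of a shift passes 4.17 or a number of a turn 7.16, either way. A call with a gripper value outside its range is refused whole. The fingers move at their own pace and stop on an object; "grip_force" is the grip in N (left out, the last holds). Time passes only in rows, so rows that do not move let the fingers close. It gives the time, the measured TCP pose, the force and the opening at its end, in the units of the state.
- sensors.sense(): the state, without advancing time (a new reading comes with each control period).
- viewer.get_image(name): name is "scene" or "top" or "wrist"; returns a dict with "pixels" (420x560x3 uint8, red, green, blue), "fx", "fy", "cx", "cy" (pixels), "R" (3x3) and "t" (3): a world point X has camera coordinates R X + t. Camera axes: x right, y down, z forward; pixel columns grow to the right and rows downward; lengths in m; the calibration is good to about 2 mm. A picture is of the moment at which its call begins. There is no depth.
- ctrl.sign_off(): hands the job in, once; it reports no verdict.
The state is a dict: "clock": time; "joint_pos": joint angles; "qd": joint speeds; "joint_efforts": joint torques, N m; "tcp_pos": TCP position; "ee_rot": TCP orientation; "force": force on the tool from outside, world axes, zero at the start; "moment": the same for the moment, N m; "opening": finger opening in m.
Only numpy, scipy, OpenCV 4.12 (cv2) and the standard library are available. Lean on these libraries where they do the work, as an engineer would, in place of code of your own. Each camera call takes 0.05 s, during which the arm holds its last target.

## Working session

There is one attempt and no reset: what is moved stays moved. The work goes in short steps, Python scripts to look and compute and a tool call to move; the robot and the scene stay as the last step left them, time stands still between calls to the robot, and variables do not carry over. Pictures are saved under pics/ and viewed, and the job is handed in when it is done.

Besides the shell and the picture viewer there is one more tool, called by a JSON object that holds its "name" and its "arguments", one argument or row to a line. send_rows: Moves the arm, as the interface text tells. Its arguments: {"type":"object","properties":{"deltas":{"type":"array"},"grip_force":{"type":"number"}},"required":["deltas"]}

```bash
ls; mkdir -p pics; python3 - <<'E'
from plant import sensors, viewer, ctrl
import cv2
s=sensors.sense(); print(s); print(ctrl.tips_ahead)
for n in ["scene","top","wrist"]:
    im=viewer.get_image(n); cv2.imwrite(f"pics/{n}0.png",im["pixels"][:,:,::-1]); print(n,im["fx"],im["cx"],im["cy"],im["R"],im["t"])
E
```

```text
pics
{'clock': 0.0, 'joint_pos': array([-1.18269253e+00,  9.18583665e-02,  1.23182530e+00, -3.16678362e-05,
        1.81979997e+00, -5.67139385e-02]), 'qd': array([-0.00039289, -0.00198767,  0.00102891, -0.00047461,  0.00070078,
       -0.00116991]), 'joint_efforts': array([ 2.60984787e-03, -4.46444857e+01, -4.06443214e+01,  6.98821130e-02,
        2.93679780e-02, -1.58421149e-04]), 'tcp_pos': array([ 0.25806673, -0.54139945,  0.24354135]), 'ee_rot': array([-5.36639529e-04,  8.45661002e-01, -5.33719567e-01, -7.78591775e-04]), 'force': array([-0.3868091 ,  0.51359886,  0.88370569]), 'moment': array([0.02527232, 0.00077711, 0.02346897]), 'opening': 0.08776784237387976}
0.022
scene 474.71042643187957 283.1809702909584 209.41618926508266 [[ 0.89461828 -0.44639858 -0.01965806]
 [-0.29557464 -0.55821486 -0.77526241]
 [ 0.33510261  0.69937435 -0.63133332]] [-0.53227425  0.13315284  1.00666126]
top 467.76087737094673 277.81714677413606 207.54535656120393 [[-0.00629255 -0.99989046  0.01339663]
 [-0.99388719  0.004777   -0.11029698]
 [ 0.1102209  -0.01400879 -0.99380838]] [-0.16194389  0.51586345  0.92035483]
wrist 290.7623543541744 280.55792920107 202.72317258627464 [[ 0.43059456 -0.90253763 -0.00376308]
 [-0.85889518 -0.41104687  0.3055152 ]
 [-0.27728577 -0.1283211  -0.95217976]] [-0.59985222 -0.036014    0.39348648]
```

View pics/scene0.png

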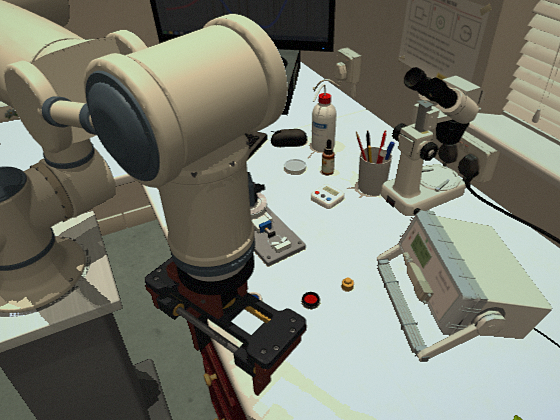

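View pics/top0.png

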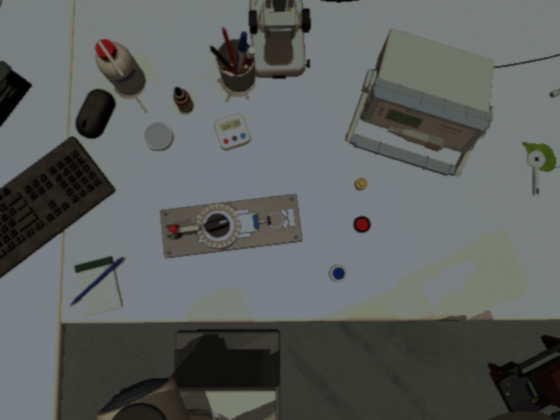

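View pics/wrist0.png

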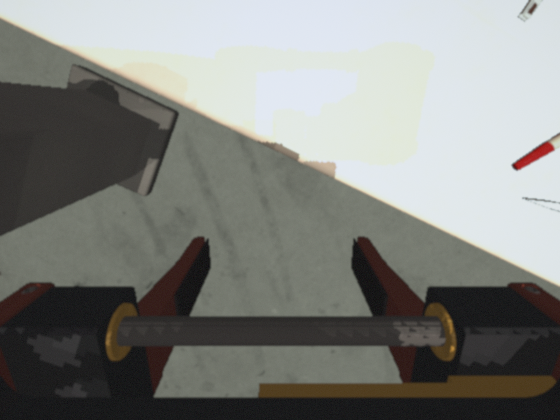

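```bash
cat > h.py <<'E'
import numpy as np, cv2
from plant import sensors, viewer, ctrl
from scipy.spatial.transform import Rotation as Rn
def img(n,name=None):
    im=viewer.get_image(n)
    if name: cv2.imwrite(f"pics/{name}.png",im["pixels"][:,:,::-1])
    return im
def ray(im,u,v,z):
    d=np.array([(u-im["cx"])/im["fx"],(v-im["cy"])/im["fy"],1.]); R=im["R"];t=im["t"]
    o=-R.T@t; d=R.T@d
    return o+d*(z-o[2])/d[2]
def proj(im,X):
    c=im["R"]@np.asarray(X)+im["t"]; return np.array([im["fx"]*c[0]/c[2]+im["cx"],im["fy"]*c[1]/c[2]+im["cy"]])
def tool(s=None):
    s=s or sensors.sense(); q=s["ee_rot"]; return s["tcp_pos"],Rn.from_quat([q[1],q[2],q[3],q[0]])
def crop(im,u0,u1,v0,v1,k,name,bright=1.0):
    p=im["pixels"][v0:v1,u0:u1,::-1]; p=np.clip(p*bright,0,255).astype(np.uint8)
    cv2.imwrite(f"pics/{name}.png",cv2.resize(p,None,fx=k,fy=k,interpolation=cv2.INTER_CUBIC))
E
python3 - <<'E'
from h import *
im=img("top"); crop(im,150,310,180,270,5,"topc",1.8); crop(im,310,400,160,300,4,"topf",1.8)
s=img("scene"); crop(s,245,375,150,320,3,"scf",1)
hsv=cv2.cvtColor(im["pixels"],cv2.COLOR_RGB2HSV)
for nm,lo,hi in [("red",(0,150,60),(8,255,255)),("red2",(172,150,60),(180,255,255)),("blue",(100,140,30),(125,255,255)),("brass",(18,120,60),(32,255,255))]:
    m=cv2.inRange(hsv,lo,hi); n,l,st,c=cv2.connectedComponentsWithStats(m)
    for i in range(1,n):
        if st[i,4]>12: print(nm,st[i],c[i])
E
```

```text
red [102  40  13  14 100] [108.34  45.67]
red [96 44 11 13 74] [99.77027027 51.01351351]
red [356 219  13  11 115] [361.80869565 223.96521739]
red [169 225   9   8  53] [172.77358491 228.39622642]
blue [240  33   6  11  41] [242.85365854  37.95121951]
blue [254 216   4  12  31] [255.61290323 221.4516129 ]
blue [ 75 259  47  43 121] [ 98.72727273 278.83471074]
blue [334 268  10  11  83] [338.21686747 273.01204819]
brass [356 179  10  10  82] [360.59756098 183.51219512]
```

View pics/topc.png

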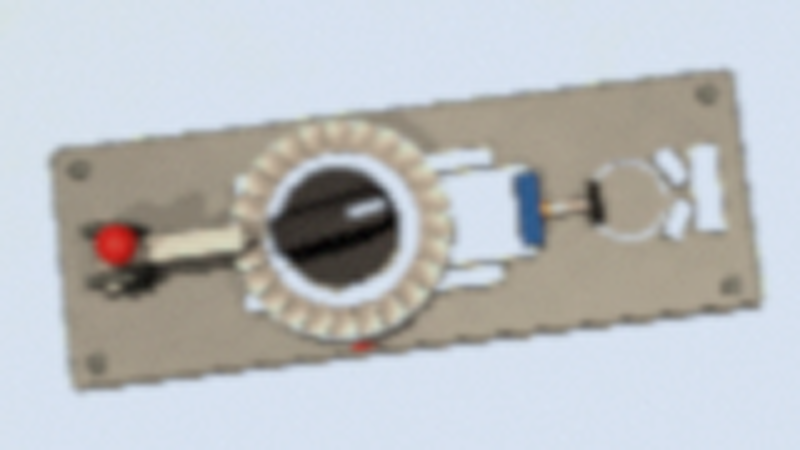

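View pics/topf.png

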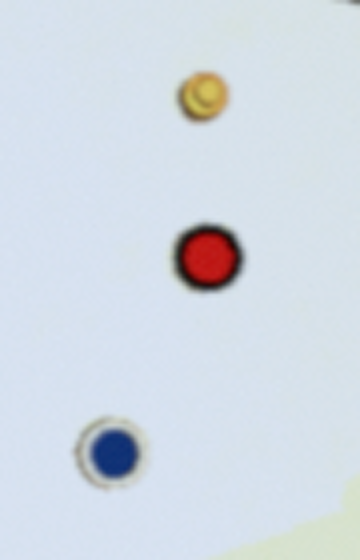

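View pics/scf.png

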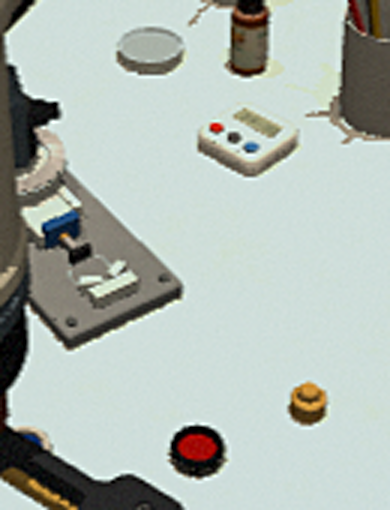

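```bash
python3 - <<'E'
from h import *
im=img("top")
print("cam",-im["R"].T@im["t"])
# plate mask via contour
p=cv2.resize(im["pixels"][170:280,140:320],None,fx=4,fy=4,interpolation=cv2.INTER_CUBIC)
hsv=cv2.cvtColor(p,cv2.COLOR_RGB2HSV)
# background bluish-white, plate brownish grey: use (R-B)
d=p[:,:,0].astype(int)-p[:,:,2].astype(int)
m=((d>-2)).astype(np.uint8)*255
m=cv2.morphologyEx(m,cv2.MORPH_OPEN,np.ones((7,7)))
cs,_=cv2.findContours(m,cv2.RETR_EXTERNAL,cv2.CHAIN_APPROX_NONE)
c=max(cs,key=cv2.contourArea); r=cv2.minAreaRect(c); b=cv2.boxPoints(r)
print(r); bb=(b+0.5)/4-0.5+np.array([140,170]); print(bb)
o=p[:,:,::-1].copy(); cv2.drawContours(o,[b.astype(int)],0,(0,255,0),1); cv2.imwrite("pics/rect.png",np.clip(o*1.6,0,255).astype(np.uint8))
hand=np.array([[55,152],[733,72],[760,305],[75,388]])/5+[149.6,179.6]
for q in (bb,hand):
    W=np.array([ray(im,u,v,0.014) for u,v in q]); print(W.round(4)); print("mean",W.mean(0), [np.linalg.norm(W[i]-W[(i+1)%4]).round(4) for i in range(4)])
W=np.array([ray(im,u,v,0.014) for u,v in hand]); e=(W[0]+W[3]-W[1]-W[2])/2; print("yaw y-axis", np.degrees(np.arctan2(e[1],e[0]))-90)
for nm,u,v,z in [("red",361.8,223.97,.011),("blue",338.2,273,.011),("brass",360.6,183.5,.022),("ball",172.77,228.4,.094)]: print(nm,ray(im,u,v,z))
E
```

```text
cam [ 0.41024869 -0.15149737  0.97372403]
((363.47430419921875, 222.91220092773438), (197.102783203125, 558.9993286132812), 83.0887680053711)
[[158.16168022 209.30237579]
 [296.89605713 192.48607635]
 [302.82546997 241.40372467]
 [164.09109497 258.22002411]]
[[ 0.5142  0.0811  0.014 ]
 [ 0.5479 -0.2048  0.014 ]
 [ 0.4466 -0.2158  0.014 ]
 [ 0.4141  0.0669  0.014 ]]
mean [ 0.48072457 -0.06815759  0.014     ] [np.float64(0.2879), np.float64(0.1019), np.float64(0.2846), np.float64(0.1011)]
[[ 0.5128  0.0761  0.014 ]
 [ 0.5447 -0.2033  0.014 ]
 [ 0.4483 -0.2134  0.014 ]
 [ 0.4162  0.0659  0.014 ]]
mean [ 0.48049623 -0.06866932  0.014     ] [np.float64(0.2812), np.float64(0.097), np.float64(0.2811), np.float64(0.0971)]
yaw y-axis 6.543496866197401
red [ 0.48201455 -0.33853679  0.011     ]
blue [ 0.38189971 -0.28758163  0.011     ]
brass [ 0.5649145  -0.33610567  0.022     ]
ball [0.46937146 0.03358702 0.094     ]
```

View pics/rect.png

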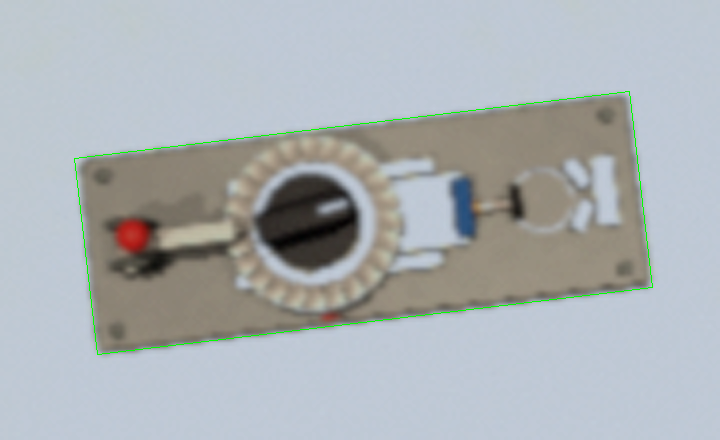

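```bash
cat >> h.py <<'E'
YAW=np.radians(6.6); O=np.array([0.4831,-0.0909,0.0])
def cl(x,y,z):  # clamp mm -> world
    c,s=np.cos(YAW),np.sin(YAW); return O+np.array([c*x-s*y,s*x+c*y,z])/1000
def go(P,ang=None):
    """displacement to world TCP target P in tool axes (cm), and turn about tool (deg) to down w/ tool x at world angle ang(deg)"""
    p,R=tool(); d=R.inv().apply(np.asarray(P)-p)*100; print("shift cm",d.round(2))
    if ang is not None:
        a=np.radians(ang); x=np.array([np.cos(a),np.sin(a),0]);z=np.array([0,0,-1.]);T=Rn.from_matrix(np.column_stack([x,np.cross(z,x),z]))
        rv=(R.inv()*T).as_rotvec(degrees=True); print("turn",rv.round(2)); print("shift after turn", (T.inv().apply(np.asarray(P)-p)*100).round(2))
E
python3 - <<'E'
from h import *
im=img("wrist"); c=-im["R"].T@im["t"]; p,R=tool(); print("cam in tool",R.inv().apply(c-p), "axis in tool",R.inv().apply(im["R"][2]))
print(cl(0,135,56),cl(0,45,78),cl(0,-70,14))
go(cl(0,100,280),6.6)
E
```

```text
cam in tool [ 0.00126134 -0.08615201 -0.13964906] axis in tool [-0.00202798  0.30555257  0.95217305]
[0.46758348 0.04320532 0.056     ] [ 0.47792783 -0.04619823  0.078     ] [ 0.4911456  -0.16043609  0.014     ]
shift cm [-40.47 -42.94  -3.54]
turn [-1.000e-02  2.000e-02 -7.112e+01]
shift after turn [ 27.53 -52.18  -3.56]
```

{"name": "send_rows", "arguments": {
  "deltas": [
    [0,0,0,0,0,-7.1,1],
    [0,0,0,0,0,-7.1,1],
    [0,0,0,0,0,-7.1,1],
    [0,0,0,0,0,-7.1,1],
    [0,0,0,0,0,-7.1,1],
    [0,0,0,0,0,-7.1,1],
    [0,0,0,0,0,-7.1,1],
    [0,0,0,0,0,-7.1,1],
    [0,0,0,0,0,-7.1,1],
    [0,0,0,0,0,-7.1,1]
  ]
}}

```text
clock: 1.18
tcp_pos: [0.2581, -0.5416, 0.2446]
ee_rot: [-0.0, 0.998, 0.06, -0.0]
force: [0.2, 0.2, -0.3]
opening: 0.0875
```

{"name": "send_rows", "arguments": {
  "deltas": [
    [1.84,-3.48,-0.24,0,0,0,1],
    [1.84,-3.48,-0.24,0,0,0,1],
    [1.84,-3.48,-0.24,0,0,0,1],
    [1.84,-3.48,-0.24,0,0,0,1],
    [1.84,-3.48,-0.24,0,0,0,1],
    [1.84,-3.48,-0.24,0,0,0,1],
    [1.84,-3.48,-0.24,0,0,0,1],
    [1.84,-3.48,-0.24,0,0,0,1],
    [1.84,-3.48,-0.24,0,0,0,1],
    [1.84,-3.48,-0.24,0,0,0,1],
    [1.84,-3.48,-0.24,0,0,0,1],
    [1.84,-3.48,-0.24,0,0,0,1],
    [1.84,-3.48,-0.24,0,0,0,1],
    [1.84,-3.48,-0.24,0,0,0,1],
    [1.84,-3.48,-0.24,0,0,0,1],
    [0,0,0,0,0,0,0],
    [0,0,0,0,0,0,-0.3]
  ]
}}

```text
clock: 2.6
tcp_pos: [0.4736, 0.0099, 0.2805]
ee_rot: [0.0, 0.998, 0.059, -0.0]
force: [-0.4, -0.4, 0.3]
opening: 0.0777
```

```bash
python3 - <<'E'
from h import *
im=img("wrist","w1"); s=img("scene","s1"); crop(s,150,350,130,280,4,"s1c",1.3)
go(cl(0,100,280),6.6)
hsv=cv2.cvtColor(im["pixels"],cv2.COLOR_RGB2HSV)
m=cv2.inRange(hsv,(0,150,60),(8,255,255)); n,l,st,c=cv2.connectedComponentsWithStats(m)
for i in range(1,n):
    if st[i,4]>30: print(st[i],c[i], ray(im,*c[i],.094))
E
```

```text
shift cm [-0.15 -0.1   0.06]
turn [ 0.03  0.02 -0.12]
shift after turn [-0.15 -0.1   0.06]
[273 161  13  12 125] [279.448 166.504] [0.47136584 0.03259476 0.094     ]
[519 266  41  18 196] [541.26020408 274.30102041] [ 0.81985164 -0.06619803  0.094     ]
[256 357  15  11 129] [262.98449612 362.06976744] [ 0.48084247 -0.25024092  0.094     ]
```

View pics/w1.png

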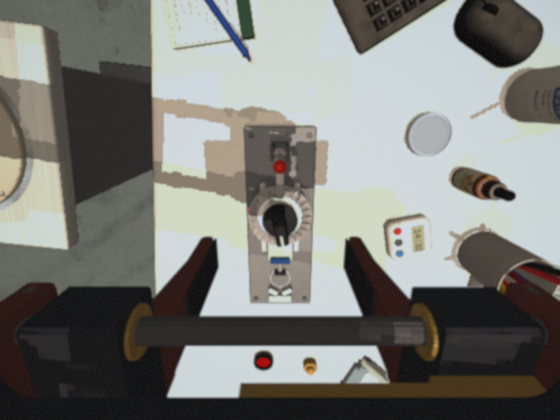

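View pics/s1c.png

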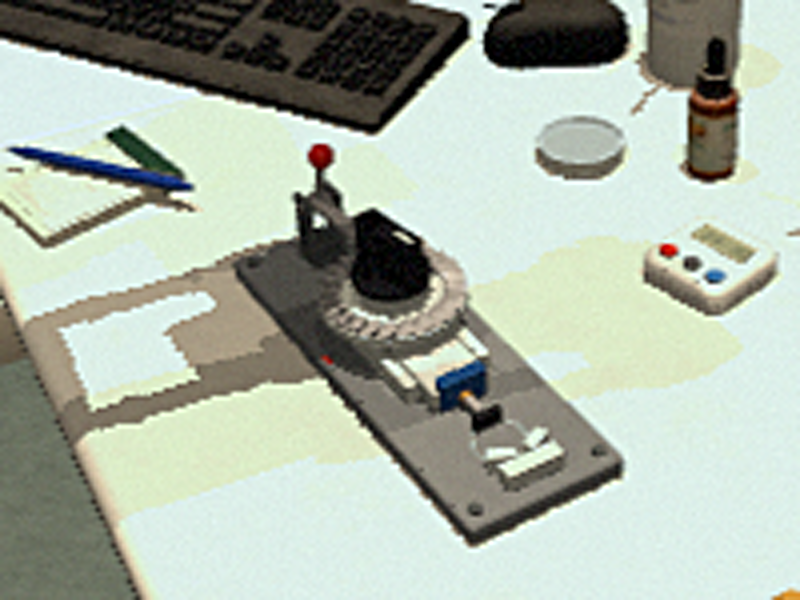

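```bash
cat >> h.py <<'E'
def redball(im,near,rad=30):
    hsv=cv2.cvtColor(im["pixels"],cv2.COLOR_RGB2HSV)
    m=cv2.inRange(hsv,(0,130,40),(9,255,255))|cv2.inRange(hsv,(172,130,40),(180,255,255)); n,l,st,c=cv2.connectedComponentsWithStats(m)
    b=[(st[i,4],c[i]) for i in range(1,n) if st[i,4]>15 and np.hypot(*(c[i]-near))<rad]
    return max(b,key=lambda q:q[0]) if b else None
def tri(obs):
    A=[];B=[]
    for im,uv in obs:
        R,t=im["R"],im["t"]; a=(uv[0]-im["cx"])/im["fx"]; b=(uv[1]-im["cy"])/im["fy"]
        for r,k in ((0,a),(1,b)):
            A.append(R[r]-k*R[2]); B.append(k*t[2]-t[r])
    x,res,_,_=np.linalg.lstsq(np.array(A),np.array(B),rcond=None); return x,res
def toclamp(P):
    d=np.asarray(P)-O; c,s=np.cos(YAW),np.sin(YAW); return np.array([c*d[0]+s*d[1],-s*d[0]+c*d[1],d[2]])*1000
E
python3 - <<'E'
from h import *
ims={n:img(n) for n in("wrist","scene","top")}
ob=[]
for n,im in ims.items():
    g=proj(im,cl(0,121,94)); b=redball(im,g); print(n,g.round(1),b)
    if b: ob.append((im,b[1]))
for sel in (ob,ob[:2],ob[1:]):
    x,r=tri(sel); print(x.round(4),toclamp(x).round(1))
crop(ims["wrist"],230,330,115,310,3,"w1c",1.2)
E
```

```text
wrist [277.7 167.2] (np.int32(140), array([280.00714286, 164.24285714]))
scene [229.4 169.4] (np.int32(29), array([229.79310345, 168.62068966]))
top [175.1 228.5] (np.int32(137), array([159.29927007, 232.57664234]))
[0.4687 0.0434 0.0946] [  1.1 135.1  94.6]
[0.4715 0.0328 0.0935] [  2.7 124.2  93.5]
[0.4711 0.0602 0.0763] [  5.5 151.5  76.3]
```

View pics/w1c.png

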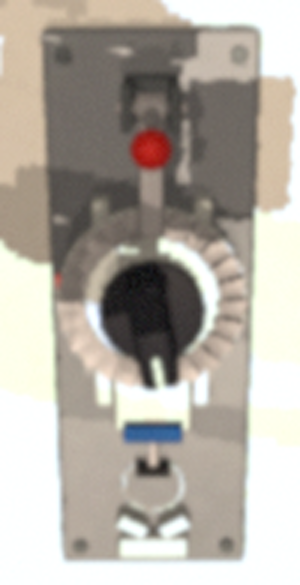

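```bash
python3 - <<'E'
from h import *
im=img("wrist")
W=np.array([toclamp(ray(im,u/3+229.67,v/3+114.67,.014)) for u,v in [(43,30),(260,30),(243,557),(65,557)]]);print(W.round(1))
for nm,(u,v),z in [("collar",(152,311),.061),("barmark end",(158,380),.091),("nest",(154,486),.014),("pad front",(153,476),.021),("anvil",(152,548),.026)]: print(nm,toclamp(ray(im,u/3+229.67,v/3+114.67,z)).round(1))
im=img("scene");
for u,v in [(235,262),(473,540),(622,465),(402,190)]:print("sc",toclamp(ray(im,u/4+149.6,v/4+129.6,.014)).round(1))
E
```

```text
[[ -46.   163.2   14. ]
 [  51.8  162.8   14. ]
 [  51.8 -116.5   14. ]
 [ -45.7 -116.    14. ]]
collar [ 2.7 45.6 61. ]
barmark end [ 5.1 26.5 91. ]
nest [  3.2 -71.8  14. ]
pad front [  2.7 -61.4  21. ]
anvil [   2.  -101.8   26. ]
sc [-47.2 159.   14. ]
sc [ -50.6 -128.4   14. ]
sc [  46.2 -125.9   14. ]
sc [ 77.3 166.9  14. ]
```

```bash
sed -i 's/O=np.array(.*/O=np.array([0.4841,-0.0908,0.0])/' h.py; python3 - <<'E'
from h import *
go(cl(0.8,124.5,97),6.6)
E
```

```text
shift cm [ 0.02 -2.62 18.37]
turn [ 0.01 -0.01 -0.25]
shift after turn [ 0.04 -2.61 18.37]
```

{"name": "send_rows", "arguments": {
  "deltas": [
    [0,-2.62,0,0,0,-0.2,-0.3],
    [0,0,3.5,0,0,0,-0.3],
    [0,0,3.5,0,0,0,-0.3],
    [0,0,3.5,0,0,0,-0.3],
    [0,0,3.5,0,0,0,-0.3],
    [0,0,2.4,0,0,0,-0.3],
    [0,0,1.2,0,0,0,-0.3],
    [0,0,0.8,0,0,0,-0.3],
    [0,0,0,0,0,0,-0.3]
  ]
}}

```text
clock: 3.7
tcp_pos: [0.4701, 0.0338, 0.0958]
ee_rot: [-0.0, 0.998, 0.058, -0.001]
force: [0.1, 0.0, 0.1]
opening: 0.0308
```

```bash
python3 - <<'E'
from h import *
im=img("wrist","w2"); s=img("scene","s2"); crop(s,150,350,130,280,4,"s2c",1.3)
crop(im,180,400,0,400,2,"w2c",1.2)
go(cl(0.8,124.5,97),6.6)
E
```

```text
shift cm [-0.08  0.09  0.13]
turn [ 0.02 -0.13  0.06]
shift after turn [-0.08  0.09  0.13]
```

View pics/w2.png

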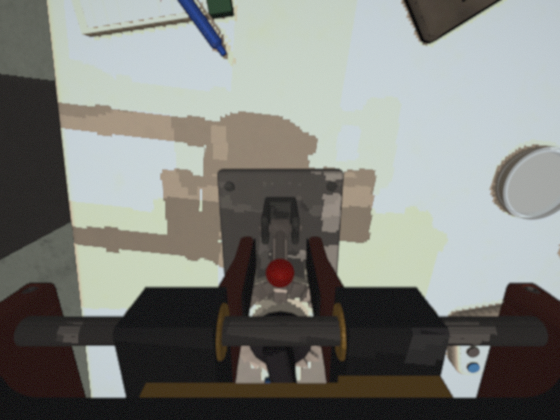

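View pics/s2c.png

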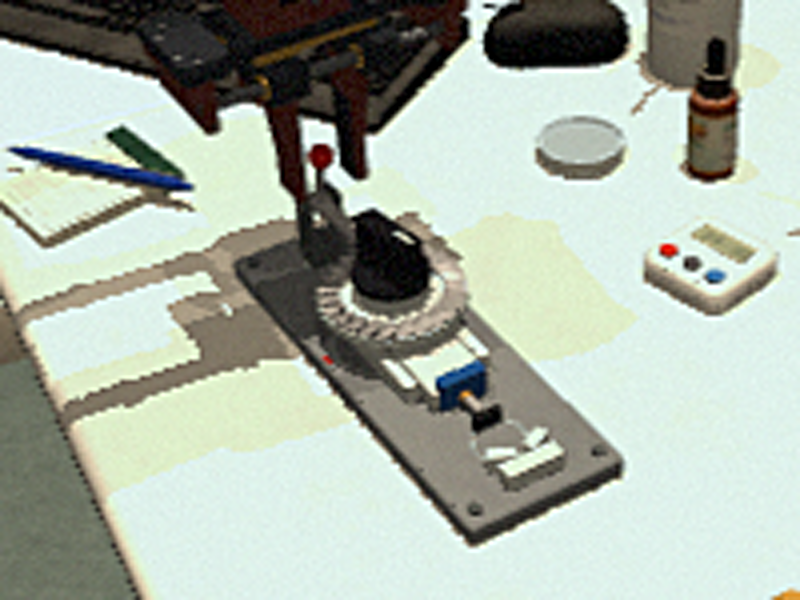

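{"name": "send_rows", "arguments": {
  "deltas": [
    [0,0,0,0,0,0,-1],
    [0,0,0,0,0,0,-1],
    [0,0,0,0,0,0,-1],
    [0,0,0,0,0,0,-1],
    [0,0,0,0,0,0,-1],
    [0,0,0,0,0,0,-1]
  ],
  "grip_force": 10
}}

```text
clock: 4.3
tcp_pos: [0.4697, 0.0339, 0.0982]
ee_rot: [0.0, 0.998, 0.058, -0.001]
force: [-8.1, -2.1, 7.3]
opening: 0.0152
```

{"name": "send_rows", "arguments": {
  "deltas": [
    [0,-0.35,-0.07,0,0,0,-1],
    [0,-0.35,-0.07,0,0,0,-1],
    [0,-0.4,0,0,0,0,-1],
    [0,-0.4,0,0,0,0,-1],
    [0,-0.39,0.08,0,0,0,-1],
    [0,-0.39,0.08,0,0,0,-1],
    [0,-0.37,0.15,0,0,0,-1],
    [0,-0.37,0.15,0,0,0,-1]
  ]
}}

```text
clock: 4.97
tcp_pos: [0.466, 0.0643, 0.0939]
ee_rot: [0.0, 0.998, 0.058, -0.001]
force: [-5.3, -1.7, -0.4]
opening: 0.0148
```

```bash
python3 - <<'E'
from h import *
p,R=tool(); print(toclamp(p)); s=sensors.sense(); print(s["force"],s["moment"])
s=img("scene","s3"); crop(s,200,300,130,210,6,"s3c",1.3)
E
```

```text
[-1.27987359e-01  1.56104153e+02  9.38591765e+01]
[-5.27267038 -1.68140015 -0.355875  ] [-0.27080931  0.76487554 -0.0116557 ]
```

View pics/s3c.png

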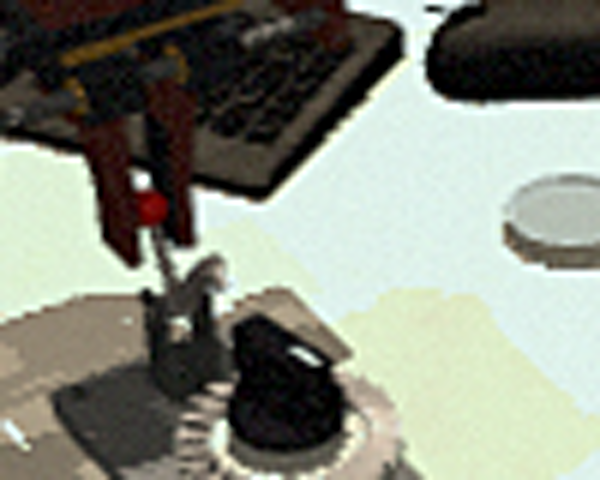

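{"name": "send_rows", "arguments": {
  "deltas": [
    [0,-0.33,0.22,0,0,0,-1],
    [0,-0.33,0.23,0,0,0,-1],
    [0,-0.22,0.21,0,0,0,-1],
    [0,-0.21,0.21,0,0,0,-1],
    [0,-0.18,0.24,0,0,0,-1],
    [0,-0.18,0.24,0,0,0,-1],
    [0,0,0,0,0,0,-1],
    [0,0,0,0,0,0,-0.3],
    [0,0,0,0,0,0,-0.3],
    [0,0,0,0,0,0,-0.3],
    [0,0,0,0,0,0,-0.3],
    [0,0,-2.5,0,0,0,-0.3],
    [0,0,-3,0,0,0,0],
    [0,0,-3,0,0,0,0],
    [0,0,-3,0,0,0,0],
    [0,0,0,0,0,0,0]
  ]
}}

```text
clock: 6.35
tcp_pos: [0.4677, 0.0788, 0.2024]
ee_rot: [-0.0, 0.998, 0.058, 0.006]
force: [0.2, 0.4, 0.4]
opening: 0.0434
```

```bash
python3 - <<'E'
from h import *
p,R=tool(); print(toclamp(p)); 
w=img("wrist","w4");s=img("scene","s4"); crop(s,200,300,130,210,6,"s4c",1.3)
ob=[]
for im in (w,s):
    g=proj(im,cl(0,170,76)); b=redball(im,g); print(g,b); 
    if b: ob.append((im,b[1]))
if len(ob)==2: x,r=tri(ob); print(toclamp(x))
E
```

```text
[  3.16531377 170.32978905 202.44443366]
[273.91693478 202.02174476] (np.int32(210), array([275.42857143, 202.6952381 ]))
[221.04176809 166.10139485] (np.int32(26), array([221.65384615, 166.34615385]))
[  1.31497742 169.14056069  75.28571867]
```

View pics/s4c.png

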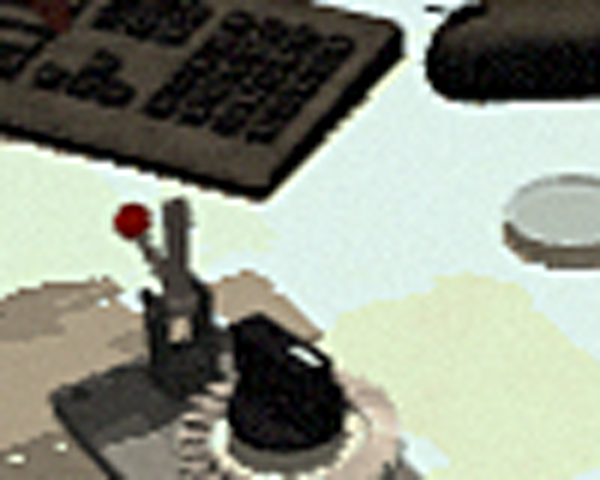

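View pics/w4.png

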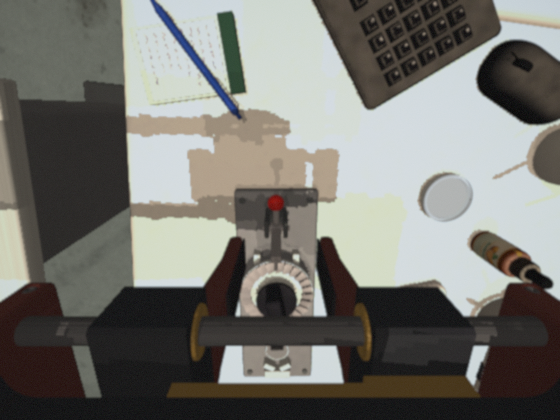

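```bash
sed -i 's/O=np.array(.*/O=np.array([0.4834,-0.0909,0.0])/' h.py; python3 - <<'E'
from h import *
go(cl(0,-25,200),6.6)
E
```

```text
shift cm [-0.27 19.54 -0.33]
turn [ 0.01 -0.23  0.08]
shift after turn [-0.24 19.54 -0.33]
```

{"name": "send_rows", "arguments": {
  "deltas": [
    [-0.05,3.9,0,0,0,0,0],
    [-0.05,3.9,0,0,0,0,0],
    [-0.05,3.9,0,0,0,0,0],
    [-0.05,3.9,0,0,0,0,0],
    [-0.04,3.9,0,0,0,0,0],
    [0,0,0,0,0,0,0],
    [0,0,0,0,0,0,0]
  ]
}}

```text
clock: 7.03
tcp_pos: [0.4849, -0.1169, 0.1928]
ee_rot: [-0.001, 0.998, 0.056, -0.002]
force: [-0.6, 0.9, -0.5]
opening: 0.0439
```

```bash
python3 - <<'E'
from h import *
w=img("wrist","w5"); crop(w,200,360,40,240,4,"w5c",1.0)
print(proj(w,cl(0,45,91)),proj(w,cl(0,45,61)))
E
```

```text
[280.44385384 126.92721407] [280.55308009 125.11707631]
```

View pics/w5c.png

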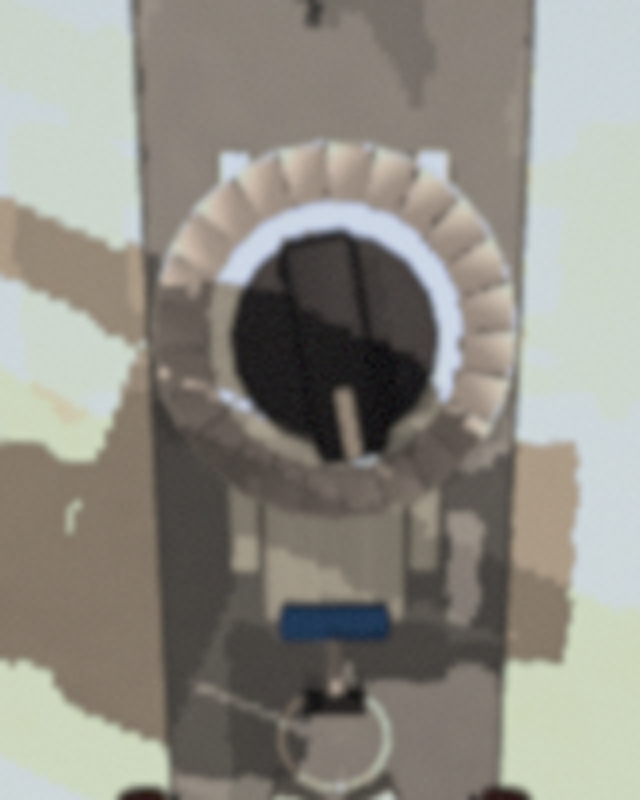

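```bash
python3 - <<'E'
from h import *
go(cl(0.8,45,86),15.3)
E
```

```text
shift cm [ 0.22 -6.96 10.73]
turn [-0.1   0.13 -8.73]
shift after turn [ 1.25 -6.87 10.72]
```

{"name": "send_rows", "arguments": {
  "deltas": [
    [0.11,-3.48,0,0,0,0,0],
    [0.11,-3.48,0,0,0,-1.7,0],
    [0,0,0,0,0,-7,0],
    [0,0,3,0,0,0,0],
    [0,0,3,0,0,0,0],
    [0,0,0,0,0,0,0],
    [0,0,0,0,0,0,0]
  ]
}}

```text
clock: 7.67
tcp_pos: [0.4783, -0.0444, 0.1331]
ee_rot: [-0.001, 0.991, 0.135, -0.002]
force: [-0.9, 0.4, 1.3]
opening: 0.0438
```

```bash
python3 - <<'E'
from h import *
go(cl(0.8,45,86),15.3)
w=img("wrist","w6"); print(proj(w,cl(0.8,45,91)))
s=img("scene","s6"); crop(s,200,300,130,230,6,"s6c",1.3)
E
```

```text
shift cm [0.04 0.2  4.71]
turn [-0.13  0.23  0.2 ]
shift after turn [0.02 0.19 4.71]
[278.67338558 241.0385805 ]
```

View pics/w6.png

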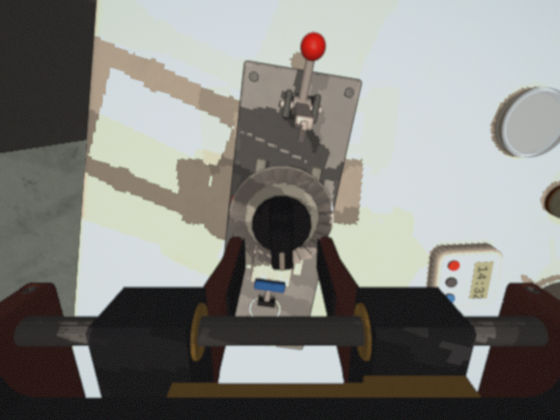

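View pics/s6c.png

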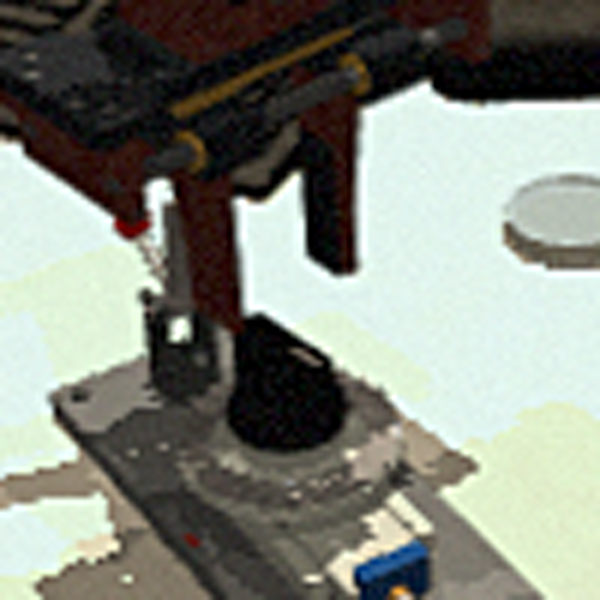

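{"name": "send_rows", "arguments": {
  "deltas": [
    [0.03,0.19,2.0,0,0,0,0],
    [0,0,2.0,0,0,0,0],
    [0,0,0.7,0,0,0,0],
    [0,0,0,0,0,0,0],
    [0,0,0,0,0,0,0]
  ]
}}

```text
clock: 8.18
tcp_pos: [0.481, -0.0477, 0.0894]
ee_rot: [0.0, 0.991, 0.134, 0.001]
force: [-1.4, -0.6, 0.9]
opening: 0.0436
```

{"name": "send_rows", "arguments": {
  "deltas": [
    [0,0,0,0,0,0,-1],
    [0,0,0,0,0,0,-1],
    [0,0,0,0,0,0,-1],
    [0,0,0,0,0,0,-1],
    [0,0,0,0,0,0,-1],
    [0,0,0,0,0,0,-1]
  ],
  "grip_force": 20
}}

```text
clock: 8.68
tcp_pos: [0.4795, -0.048, 0.0886]
ee_rot: [0.0, 0.991, 0.134, -0.001]
force: [-7.3, -0.9, 5.5]
opening: 0.016
```

```bash
python3 - <<'E'
from h import *
go(cl(0.8,45,86),15.3)
p,R=tool(); print(toclamp(p).round(2)); s=sensors.sense(); print(s["force"].round(1),s["moment"].round(2),s["opening"], np.degrees(s["joint_pos"]).round(1))
E
```

```text
shift cm [ 0.01 -0.19  0.26]
turn [-0.01  0.15  0.07]
shift after turn [ 0.01 -0.19  0.26]
[ 1.04 43.11 88.6 ]
[-7.3 -0.9  5.5] [-0.15  1.    0.04] 0.015984755856520927 [-9.700e+00 -1.170e+01  1.026e+02 -1.000e-01  8.920e+01 -2.510e+01]
```

{"name": "send_rows", "arguments": {
  "deltas": [
    [0,0,0,0,0,0,-0.5],
    [-0.12,-0.19,0.1,0,0,0,-0.5],
    [0,0,0,0,0,0,-0.5],
    [0,0,0,0,0,0,-1],
    [0,0,0,0,0,0,-1],
    [0,0,0,0,0,0,-1],
    [0,0,0,0,0,0,-1]
  ]
}}

```text
clock: 9.27
tcp_pos: [0.4788, -0.0461, 0.0868]
ee_rot: [-0.0, 0.991, 0.134, -0.0]
force: [0.6, 0.2, -1.2]
opening: 0.016
```

```bash
python3 - <<'E'
from h import *
go(cl(0.8,45,86),15.3)
p,R=tool(); print(toclamp(p).round(2)); s=sensors.sense(); print(s["force"].round(1),s["moment"].round(2),s["opening"], np.degrees(s["joint_pos"]).round(1))
E
```

```text
shift cm [0.02 0.01 0.08]
turn [-0.01  0.    0.09]
shift after turn [0.02 0.01 0.08]
[ 0.59 45.06 86.81]
[ 0.6  0.2 -1.2] [ 0.02 -0.12  0.03] 0.016027969929860705 [ -9.6 -11.9 103.    0.   88.9 -24.9]
```

{"name": "send_rows", "arguments": {
  "deltas": [
    [0,0,0,0,0,-3,-1],
    [0,0,0,0,0,-5,-1],
    [0,0,0,0,0,-5,-1],
    [0,0,0,0,0,-5,-1],
    [0,0,0,0,0,-5,-1],
    [0,0,0,0,0,-5,-1],
    [0,0,0,0,0,-5,-1]
  ]
}}

```text
clock: 9.85
tcp_pos: [0.4787, -0.0462, 0.0868]
ee_rot: [-0.0, 0.911, 0.412, -0.0]
force: [-0.8, 0.3, -0.3]
opening: 0.0156
```

```bash
python3 - <<'E'
from h import *
go(cl(0.6,45,86),96.6)
p,R=tool(); print(toclamp(p).round(2)); s=sensors.sense(); print(s["force"].round(1),s["moment"].round(3),s["opening"], np.degrees(s["joint_pos"]).round(1))
E
```

```text
shift cm [0.01 0.01 0.08]
turn [-3.000e-02  0.000e+00 -4.797e+01]
shift after turn [0.   0.01 0.08]
[ 0.46 44.99 86.82]
[-0.8  0.3 -0.3] [ 0.055 -0.059 -0.024] 0.015601786783686717 [ -9.6 -11.9 103.    0.   88.9 -58.2]
```

{"name": "send_rows", "arguments": {
  "deltas": [
    [0,0,0,0,0,-5,-1],
    [0,0,0,0,0,-5,-1],
    [0,0,0,0,0,-5,-1],
    [0,0,0,0,0,-5,-1],
    [0,0,0,0,0,-5,-1],
    [0,0,0,0,0,-5,-1],
    [0,0,0,0,0,-5,-1],
    [0,0,0,0,0,-5,-1],
    [0,0,0,0,0,-3,-1]
  ]
}}

```text
clock: 10.6
tcp_pos: [0.4786, -0.0463, 0.0868]
ee_rot: [-0.0, 0.697, 0.717, -0.0]
force: [-2.1, -1.2, -0.7]
opening: 0.0161
```

```bash
cat >> h.py <<'E'
def st(P=None,ang=None):
    p,R=tool(); x=R.as_matrix()[:,0]; a=np.degrees(np.arctan2(x[1],x[0])); k=(96.6-a)
    s=sensors.sense(); print("clampTCP",toclamp(p).round(2),"knobdeg",round(k,2),"rad",round(np.radians(k),3),"F",s["force"].round(1),"M",s["moment"].round(3),"op",round(s["opening"]*1000,1),"t",s["clock"])
E
python3 -c "
from h import *
st()"
```

```text
clampTCP [ 0.37 44.85 86.8 ] knobdeg 4.97 rad 0.087 F [-2.1 -1.2 -0.7] M [-0.04  -0.026  0.013] op 16.1 t 10.6
```

{"name": "send_rows", "arguments": {
  "deltas": [
    [0,0,0,0,0,-1.5,-1],
    [0,0,0,0,0,-1.5,-1],
    [0,0,0,0,0,0,-1]
  ]
}}

```text
clock: 10.85
tcp_pos: [0.4786, -0.0463, 0.0868]
ee_rot: [-0.0, 0.679, 0.734, -0.0]
force: [-0.5, -0.8, -0.0]
opening: 0.0159
```

```bash
python3 -c "
from h import *
st()"
```

```text
clampTCP [ 0.37 44.82 86.81] knobdeg 2.17 rad 0.038 F [-0.5 -0.8 -0. ] M [ 0.015 -0.001  0.052] op 15.9 t 10.85
```

{"name": "send_rows", "arguments": {
  "deltas": [
    [0,0,0,0,0,-1.5,-1],
    [0,0,0,0,0,-1.5,-1],
    [0,0,0,0,0,0,-1]
  ]
}}

```text
clock: 11.1
tcp_pos: [0.4786, -0.0463, 0.0868]
ee_rot: [-0.0, 0.66, 0.751, -0.0]
force: [-1.8, -0.2, 0.1]
opening: 0.016
```

```bash
python3 -c "
from h import *
st()"
```

```text
clampTCP [ 0.38 44.81 86.83] knobdeg -0.75 rad -0.013 F [-1.8 -0.2  0.1] M [ 0.056  0.143 -0.36 ] op 16.0 t 11.1
```

{"name": "send_rows", "arguments": {
  "deltas": [
    [0,0,0,0,0,0.6,-1],
    [0,0,0,0,0,0,0],
    [0,0,0,0,0,0,0],
    [0,0,0,0,0,0,0],
    [0,0,-2,0,0,0,0],
    [0,0,-4,0,0,0,0.1],
    [0,0,-4,0,0,0,0.1],
    [0,0,-2,0,0,7,0.2],
    [0,0,0,0,0,7,0.2],
    [0,0,0,0,0,7,0.2],
    [0,0,0,0,0,7,0.2],
    [0,0,0,0,0,7,0.2],
    [0,0,0,0,0,7,0.2],
    [0,0,0,0,0,7,0.2],
    [0,0,0,0,0,7,0.2],
    [0,0,0,0,0,7,0.2],
    [0,0,0,0,0,7,0.2],
    [0,0,0,0,0,7,0.2],
    [0,0,0,0,0,7,0.2],
    [0,0,0,0,0,7,0.2]
  ]
}}

```text
clock: 12.77
tcp_pos: [0.4789, -0.0461, 0.207]
ee_rot: [-0.0, 0.999, 0.047, 0.0]
force: [-0.3, -1.0, -0.6]
opening: 0.0525
```

```bash
python3 - <<'E'
from h import *
st(); go([0.482,-0.3385,0.13],6.6)
w=img("wrist","w7"); crop(w,200,360,180,400,3,"w7c",1.2)
E
```

```text
clampTCP [  0.71  45.03 207.03] knobdeg 91.16 rad 1.591 F [-0.3 -1.  -0.6] M [-0.061 -0.081  0.022] op 52.5 t 12.7667
shift cm [-2.47 29.14  7.7 ]
turn [-0.   -0.02 -1.16]
shift after turn [-3.06 29.08  7.7 ]
```

View pics/w7.png

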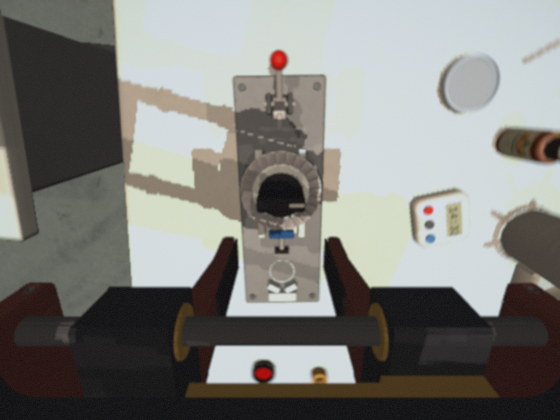

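{"name": "send_rows", "arguments": {
  "deltas": [
    [-0.31,3.64,0.95,0,0,-1.2,0.2],
    [-0.39,3.64,0.95,0,0,0,0.2],
    [-0.39,3.64,0.95,0,0,0,0.2],
    [-0.39,3.64,0.95,0,0,0,0.2],
    [-0.39,3.64,0.95,0,0,0,0.2],
    [-0.39,3.64,0.95,0,0,0,0.2],
    [-0.39,3.64,0.95,0,0,0,0.2],
    [-0.39,3.64,0.95,0,0,0,0.2],
    [0,0,0,0,0,0,0.2],
    [0,0,0,0,0,0,0.2]
  ]
}}

```text
clock: 13.65
tcp_pos: [0.4825, -0.3401, 0.1293]
ee_rot: [-0.001, 0.998, 0.061, -0.001]
force: [-0.5, -0.1, 0.5]
opening: 0.0526
```

```bash
python3 - <<'E'
from h import *
st()
w=img("wrist","w8"); s=img("scene","s8"); t=img("top","t8")
def blob(im,near,r):
    hsv=cv2.cvtColor(im["pixels"],cv2.COLOR_RGB2HSV)
    m=cv2.inRange(hsv,(0,140,50),(8,255,255))|cv2.inRange(hsv,(172,140,50),(180,255,255)); n,l,st_,c=cv2.connectedComponentsWithStats(m)
    return [(st_[i],c[i]) for i in range(1,n) if st_[i,4]>30 and np.hypot(*(c[i]-near))<r]
for im in (w,s,t):
    b=blob(im,proj(im,[.482,-.3385,.011]),35)
    for st_,c in b: print(st_,c.round(1),ray(im,*c,.011).round(4))
go([0.482,-0.3385,0.0235],6.6)
E
```

```text
clampTCP [ -29.55 -247.41  129.32] knobdeg 89.66 rad 1.565 F [-0.5 -0.1  0.5] M [-0.019 -0.085 -0.03 ] op 52.6 t 13.65
[268 192  28  25 544] [281.5 203.7] [ 0.4848 -0.3389  0.011 ]
[304 295  13   8  84] [310.2 298.6] [ 0.483  -0.3427  0.011 ]
shift cm [-0.19  0.03 10.82]
turn [ 0.01 -0.05  0.5 ]
shift after turn [-0.18  0.03 10.82]
```

View pics/w8.png

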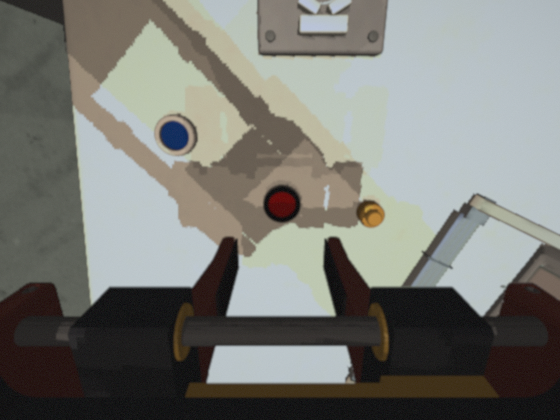

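{"name": "send_rows", "arguments": {
  "deltas": [
    [-0.1,0,3.5,0,0,0.4,0.2],
    [0,0,3.5,0,0,0,0.2],
    [0,0,2,0,0,0,0.2],
    [0,0,1.2,0,0,0,0.2],
    [0,0,0,0,0,0,0.2],
    [0,0,0,0,0,0,0.2]
  ]
}}

```text
clock: 14.3
tcp_pos: [0.4829, -0.3384, 0.03]
ee_rot: [0.0, 0.998, 0.058, 0.0]
force: [0.6, 0.2, 0.2]
opening: 0.053
```

```bash
python3 - <<'E'
from h import *
st(); go([0.4825,-0.3388,0.024],6.6); w=img("wrist","w9")
print(redball(w,np.array([280,290]),80), proj(w,[0.4825,-0.3388,0.011]))
E
```

```text
clampTCP [ -28.96 -245.84   29.98] knobdeg 89.93 rad 1.57 F [0.6 0.2 0.2] M [-0.041 -0.077  0.065] op 53.0 t 14.3
shift cm [-0.04  0.03  0.6 ]
turn [ 0.03 -0.04  0.07]
shift after turn [-0.04  0.03  0.6 ]
(np.int32(1171), array([280.49786507, 256.66438941])) [276.9382062  255.34643029]
```

View pics/w9.png

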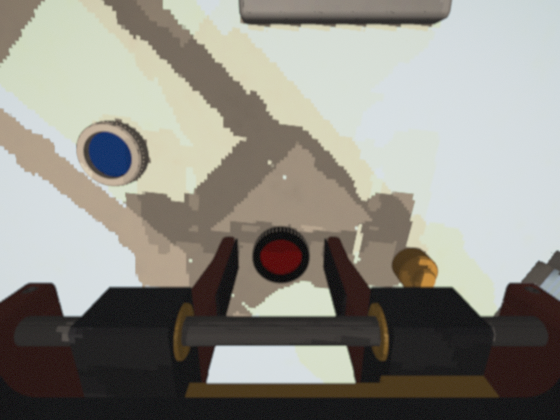

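{"name": "send_rows", "arguments": {
  "deltas": [
    [0,0.08,0.57,0,0,0,0.2],
    [0,0,0,0,0,0,0.2],
    [0,0,0,0,0,0,-1],
    [0,0,0,0,0,0,-1],
    [0,0,0,0,0,0,-1],
    [0,0,0,0,0,0,-1]
  ],
  "grip_force": 12
}}

```text
clock: 14.85
tcp_pos: [0.4825, -0.3401, 0.0237]
ee_rot: [0.0, 0.998, 0.057, 0.0]
force: [-0.3, -0.2, 1.5]
opening: 0.0347
```

```bash
python3 - <<'E'
from h import *
st(); w=img("wrist","w10")
print(redball(w,np.array([280,290]),80), proj(w,[0.4825,-0.3388,0.011]))
E
```

```text
clampTCP [ -29.5  -247.41   23.68] knobdeg 90.02 rad 1.571 F [-0.3 -0.2  1.5] M [ 0.028 -0.061 -0.001] op 34.7 t 14.85
(np.int32(1251), array([280.50839329, 258.98721023])) [277.75135095 258.10556243]
```

{"name": "send_rows", "arguments": {
  "deltas": [
    [0,0,-2,0,0,0,-1],
    [0,0,-3,0,0,0,-1],
    [0,0,-3,0,0,0,-1],
    [0.5,-3.02,0,0,0,0,-1],
    [0.5,-3.02,0,0,0,0,-1],
    [0.5,-3.02,0,0,0,0,-1],
    [0.5,-3.02,0,0,0,0,-1],
    [0.5,-3.02,0,0,0,0,-1],
    [0.5,-3.02,0,0,0,0,-1],
    [0,0,0,0,0,0,-1],
    [0,0,0,0,0,0,-1]
  ]
}}

```text
clock: 15.82
tcp_pos: [0.4916, -0.1552, 0.1034]
ee_rot: [0.0, 0.998, 0.059, 0.0]
force: [0.3, -0.9, -0.6]
opening: 0.0339
```

```bash
python3 - <<'E'
from h import *
st(); go(cl(0.5,-66,38),6.6); w=img("wrist","w11"); s=img("scene","s11"); crop(s,220,340,130,260,5,"s11c",1.2)
E
```

```text
clampTCP [  0.72 -64.85 103.4 ] knobdeg 89.85 rad 1.568 F [ 0.3 -0.9 -0.6] M [-0.082 -0.078 -0.012] op 33.9 t 15.8167
shift cm [-0.02  0.11  6.54]
turn [ 0.02 -0.02  0.15]
shift after turn [-0.02  0.11  6.54]
```

View pics/w11.png

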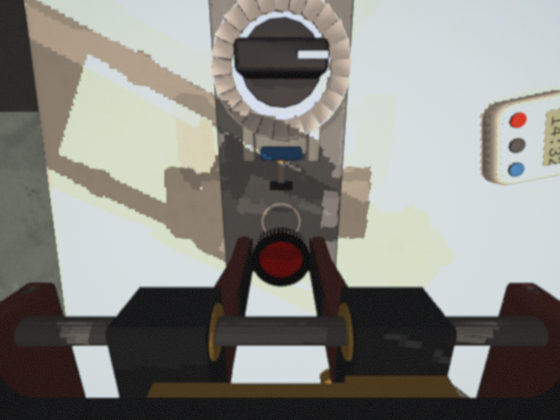

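View pics/s11c.png

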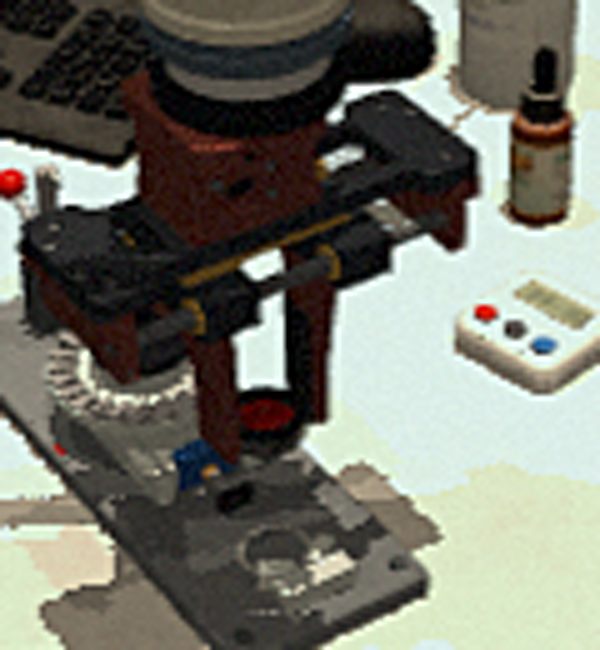

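```bash
python3 - <<'E'
from h import *
w=img("wrist"); crop(w,200,360,140,280,5,"w11c",1.3)
for nm,u,v,z in [("ringC",281,221,.014),("padfront",281,190,.021)]: print(nm,toclamp(ray(w,u,v,z)).round(1))
E
```

```text
ringC [  2.5 -71.9  14. ]
padfront [  2.5 -42.9  21. ]
```

View pics/w11c.png

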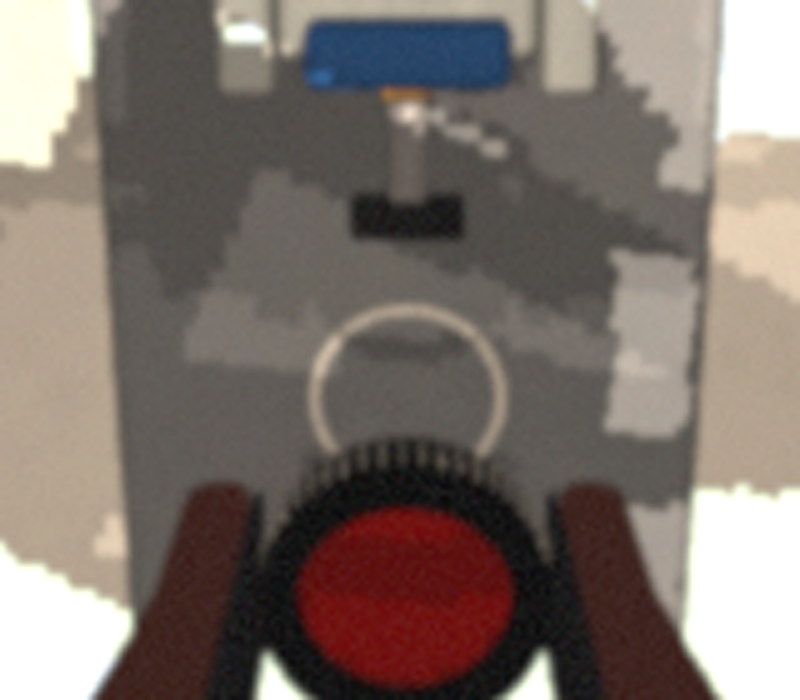

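{"name": "send_rows", "arguments": {
  "deltas": [
    [0,0.1,2.5,0,0,0,-1],
    [0,0,2,0,0,0,-1],
    [0,0,1,0,0,0,-1],
    [0,0,0.6,0,0,0,-1],
    [0,0,0.3,0,0,0,-1],
    [0,0,0,0,0,0,-1]
  ]
}}

```text
clock: 16.47
tcp_pos: [0.4914, -0.1579, 0.0391]
ee_rot: [-0.0, 0.998, 0.057, -0.0]
force: [0.5, 0.1, 0.2]
opening: 0.0342
```

```bash
python3 - <<'E'
from h import *
st(); go(cl(0.5,-66,38),6.6)
E
```

```text
clampTCP [  0.3  -67.43  39.12] knobdeg 90.06 rad 1.572 F [0.5 0.1 0.2] M [-0.01  -0.103  0.026] op 34.2 t 16.4667
shift cm [ 0.02 -0.14  0.11]
turn [-0.01  0.02 -0.06]
shift after turn [ 0.02 -0.14  0.11]
```

{"name": "send_rows", "arguments": {
  "deltas": [
    [0,-0.12,0.05,0,0,0,-1],
    [0,0,0.08,0,0,0,-1],
    [0,0,0.02,0,0,0,-1]
  ]
}}

```text
clock: 16.72
tcp_pos: [0.4919, -0.1563, 0.0387]
ee_rot: [0.0, 0.998, 0.058, 0.001]
force: [0.0, 0.3, -0.4]
opening: 0.0342
```

```bash
python3 - <<'E'
from h import *
st(); go(cl(0.5,-66,38),6.6)
E
```

```text
clampTCP [  0.93 -65.98  38.67] knobdeg 90.01 rad 1.571 F [ 0.   0.3 -0.4] M [-0.048 -0.093  0.008] op 34.2 t 16.7167
shift cm [-0.04  0.    0.07]
turn [ 0.04 -0.08 -0.01]
shift after turn [-0.04  0.    0.07]
```

{"name": "send_rows", "arguments": {
  "deltas": [
    [0,0,0.05,0,0,0,-1],
    [0,0,0.05,0,0,0,-1],
    [0,0,0,0,0,0,-1]
  ]
}}

```text
clock: 16.97
tcp_pos: [0.4918, -0.1563, 0.0376]
ee_rot: [0.0, 0.998, 0.057, 0.001]
force: [-2.4, 0.7, 4.6]
opening: 0.0342
```

Light contact (about 4.6 N up). Release and rise, then look.

{"name": "send_rows", "arguments": {
  "deltas": [
    [0,0,0,0,0,0,0.1],
    [0,0,0,0,0,0,0.15],
    [0,0,0,0,0,0,0.15],
    [0,0,0,0,0,0,0.15],
    [0,0,-2,0,0,0,0.15],
    [0,0,-4,0,0,0,0.15],
    [0,0,-4,0,0,0,0.15],
    [0,0,-4,0,0,0,0],
    [0,0,0,0,0,0,-0.3],
    [0,0,0,0,0,0,-0.3]
  ]
}}

```text
clock: 17.8
tcp_pos: [0.4927, -0.1567, 0.18]
ee_rot: [0.001, 0.998, 0.057, 0.003]
force: [0.6, 0.5, -0.6]
opening: 0.0341
```

```bash
python3 - <<'E'
from h import *
st(); go(cl(0.5,170,150),6.6); w=img("wrist","w12"); s=img("scene","s12"); crop(s,220,340,130,260,5,"s12c",1.2); crop(w,200,360,140,300,5,"w12c",1.3)
b=redball(w,proj(w,cl(0,-66,25)),40); print(b, toclamp(ray(w,*b[1],.025)))
E
```

```text
clampTCP [  1.66 -66.45 179.96] knobdeg 90.01 rad 1.571 F [ 0.6  0.5 -0.6] M [-0.013 -0.047 -0.001] op 34.1 t 17.8
shift cm [ -0.14 -23.65   2.93]
turn [ 0.16 -0.31 -0.01]
shift after turn [ -0.12 -23.64   3.  ]
(np.int32(482), array([278.72614108, 191.94813278])) [  2.35672144 -65.13063726  25.        ]
```

View pics/w12c.png

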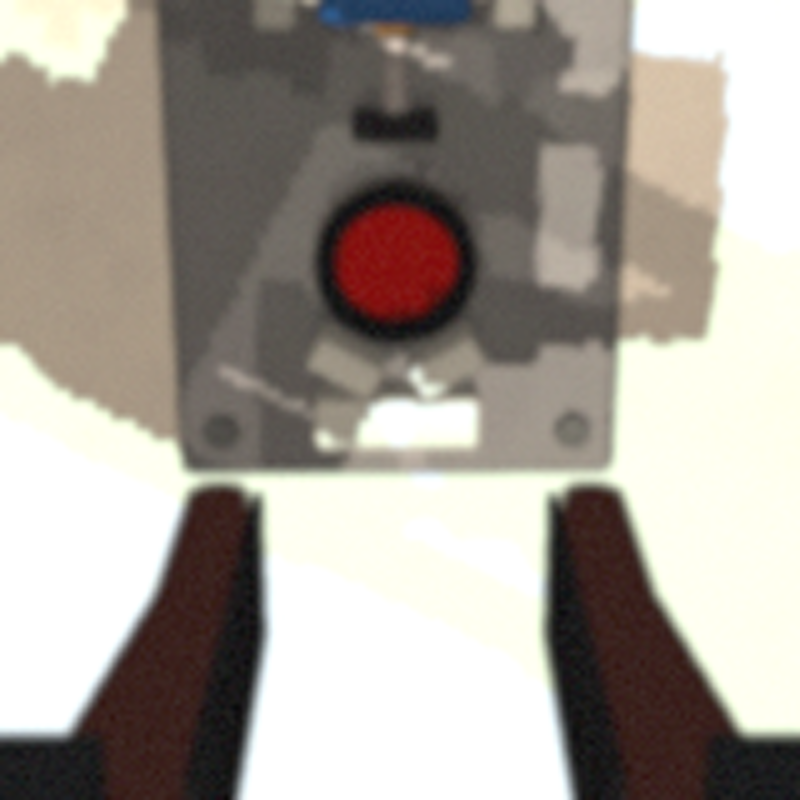

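View pics/s12c.png

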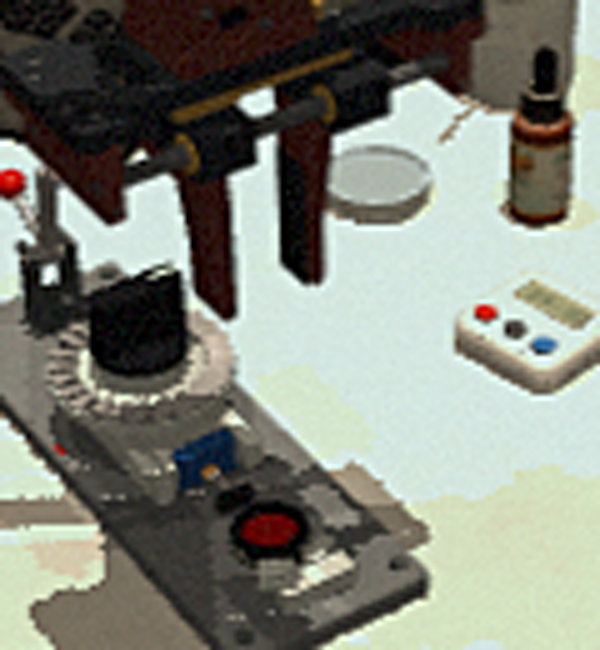

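{"name": "send_rows", "arguments": {
  "deltas": [
    [-0.02,-3.93,0,0,0,0,-0.3],
    [-0.02,-3.93,0,0,0,0,-0.3],
    [-0.02,-3.93,0,0,0,0,-0.3],
    [-0.02,-3.93,0,0,0,0,-0.3],
    [-0.02,-3.93,0,0,0,0,-0.3],
    [-0.02,-3.93,0,0,0,0,-0.3],
    [0,0,2.5,0,0,0,-0.3],
    [0,0,2.5,0,0,0,-0.3],
    [0,0,1.5,0,0,0,-0.3],
    [0,0,0,0,0,0,-0.3],
    [0,0,0,0,0,0,-0.3]
  ]
}}

```text
clock: 18.82
tcp_pos: [0.4617, 0.0778, 0.1092]
ee_rot: [0.0, 0.998, 0.057, -0.003]
force: [0.8, 0.4, -0.1]
opening: 0.0308
```

```bash
python3 - <<'E'
from h import *
st(); go(cl(0.5,169.5,79),6.6); w=img("wrist","w13"); s=img("scene")
g=proj(w,cl(0.5,169.5,76));b=redball(w,g,40); c=redball(s,proj(s,cl(0.5,169.5,76)),15); print(g,b,c)
if c: print(toclamp(tri([(w,b[1]),(s,c[1])])[0]))
print(toclamp(ray(w,*b[1],.0755)))
E
```

```text
clampTCP [ -2.21 170.09 109.16] knobdeg 90.01 rad 1.571 F [ 0.8  0.4 -0.1] M [ 0.006 -0.082  0.001] op 30.8 t 18.8167
shift cm [0.29 0.06 3.01]
turn [-0.01  0.31 -0.01]
shift after turn [0.27 0.06 3.02]
[282.26950042 245.44200682] (np.int32(463), array([284.89848812, 246.12095032])) (np.int32(25), array([221.56, 166.36]))
[  1.89225126 168.91039272  75.52372548]
[  2.23027821 168.76846616  75.5       ]
```

View pics/w13.png

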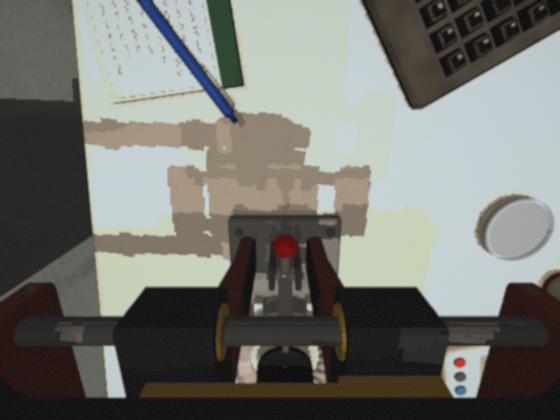

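{"name": "send_rows", "arguments": {
  "deltas": [
    [0.22,0.08,1.5,0,0,0,-0.3],
    [0,0,1,0,0,0,-0.3],
    [0,0,0.5,0,0,0,-0.3],
    [0,0,0,0,0,0,-0.3]
  ]
}}

```text
clock: 19.25
tcp_pos: [0.4648, 0.0771, 0.0806]
ee_rot: [0.0, 0.998, 0.057, -0.001]
force: [0.0, -0.6, -0.1]
opening: 0.0307
```

{"name": "send_rows", "arguments": {
  "deltas": [
    [0,0,0,0,0,0,-1],
    [0,0,0,0,0,0,-1],
    [0,0,0,0,0,0,-1],
    [0,0,0,0,0,0,-1],
    [0,0,0,0,0,0,-1],
    [0,0,0,0,0,0,-1]
  ],
  "grip_force": 10
}}

```text
clock: 19.75
tcp_pos: [0.4645, 0.0773, 0.0824]
ee_rot: [0.0, 0.998, 0.058, -0.001]
force: [-6.1, -0.9, 2.9]
opening: 0.0149
```

```bash
python3 - <<'E'
from h import *
st(); go(cl(0.5,169.5,79),6.6)
E
```

```text
clampTCP [  0.59 169.25  82.39] knobdeg 90.01 rad 1.571 F [-6.1 -0.9  2.9] M [-0.106  0.932  0.04 ] op 14.9 t 19.75
shift cm [-0.01 -0.03  0.34]
turn [ 0.    0.12 -0.01]
shift after turn [-0.01 -0.03  0.34]
```

{"name": "send_rows", "arguments": {
  "deltas": [
    [0,0.18,-0.24,0,0,0,-1],
    [0,0.19,-0.24,0,0,0,-1],
    [0,0.21,-0.21,0,0,0,-1],
    [0,0.21,-0.21,0,0,0,-1],
    [0,0.33,-0.23,0,0,0,-1],
    [0,0.33,-0.22,0,0,0,-1],
    [0,0.37,-0.16,0,0,0,-1],
    [0,0.37,-0.15,0,0,0,-1],
    [0,0.39,-0.08,0,0,0,-1],
    [0,0.39,-0.08,0,0,0,-1],
    [0,0.4,0,0,0,0,-1],
    [0,0.4,0,0,0,0,-1]
  ]
}}

```text
clock: 20.75
tcp_pos: [0.469, 0.0396, 0.1008]
ee_rot: [0.0, 0.998, 0.057, -0.001]
force: [-6.1, -0.2, 2.0]
opening: 0.015
```

```bash
python3 - <<'E'
from h import *
st(); s=img("scene","s14"); crop(s,200,300,130,230,6,"s14c",1.3)
c=redball(s,proj(s,cl(0.5,131,95)),15); print(c)
E
```

```text
clampTCP [  0.66 131.31 100.82] knobdeg 90.01 rad 1.571 F [-6.1 -0.2  2. ] M [-0.077  0.956  0.057] op 15.0 t 20.75
(np.int32(24), array([228.54166667, 166.29166667]))
```

View pics/s14c.png

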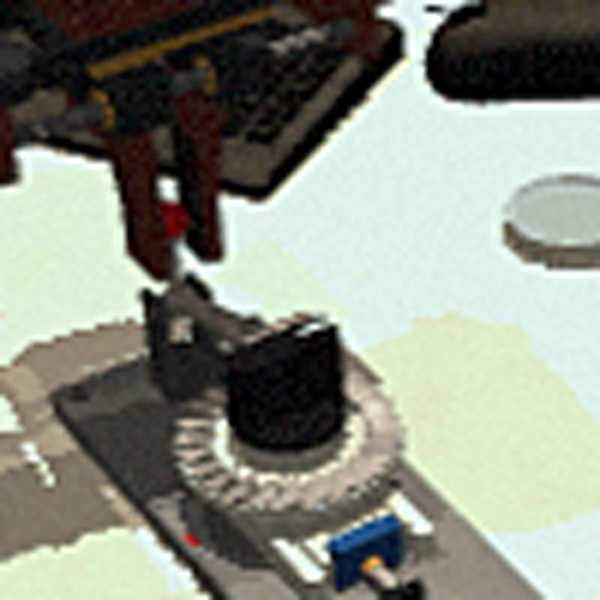

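{"name": "send_rows", "arguments": {
  "deltas": [
    [0,0.2,0.02,0,0,0,-1],
    [0,0.2,0.04,0,0,0,-1],
    [0,0,0,0,0,0,-1],
    [0,0,0,0,0,0,-0.3],
    [0,0,0,0,0,0,-0.3],
    [0,0,0,0,0,0,-0.3],
    [0,0,-2,0,0,0,-0.2],
    [0,0,-3,0,0,0,0],
    [0,0,-3,0,0,0,0],
    [0,0,-2,0,0,0,0],
    [0,0,0,0,0,0,0]
  ]
}}

```text
clock: 21.72
tcp_pos: [0.4722, 0.036, 0.2051]
ee_rot: [0.0, 0.998, 0.058, 0.005]
force: [1.0, 0.9, 0.4]
opening: 0.0434
```

```bash
python3 - <<'E'
from h import *
st(); w=img("wrist","w15");s=img("scene","s15"); crop(s,200,300,130,230,6,"s15c",1.3); crop(w,200,360,140,340,4,"w15c",1.3)
g=proj(w,cl(0.5,121,94));b=redball(w,g,40); c=redball(s,proj(s,cl(0.5,121,94)),15); print(g,b,c)
print(toclamp(tri([(w,b[1]),(s,c[1])])[0]),toclamp(ray(w,*b[1],.094)))
go(cl(0.4,44.9,86),96.2)
E
```

```text
clampTCP [  3.46 127.36 205.07] knobdeg 90.01 rad 1.571 F [1.  0.9 0.4] M [-0.039 -0.147 -0.051] op 43.4 t 21.7167
[274.29234646 213.29498173] (np.int32(217), array([275.83870968, 211.05529954])) (np.int32(28), array([229.78571429, 169.03571429]))
[  1.81194605 122.95807353  93.27031201] [  1.9267442  123.17023169  94.        ]
shift cm [-0.19  8.26 11.4 ]
turn [  0.11  -0.09 -89.61]
shift after turn [-8.26 -0.11 11.4 ]
```

View pics/s15c.png

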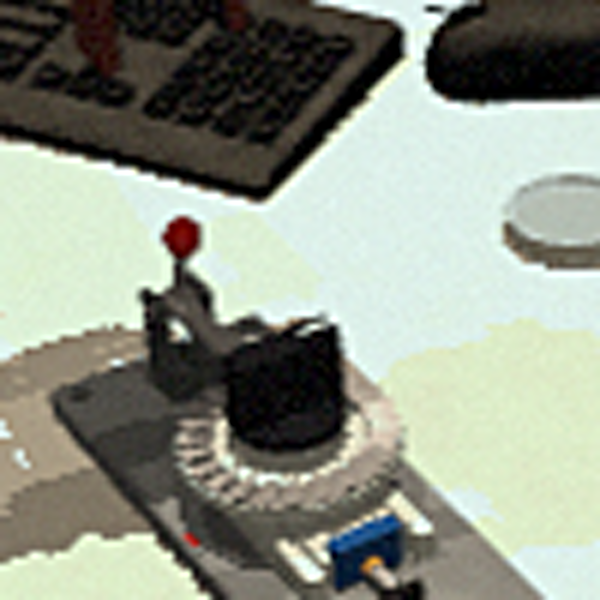

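View pics/w15c.png

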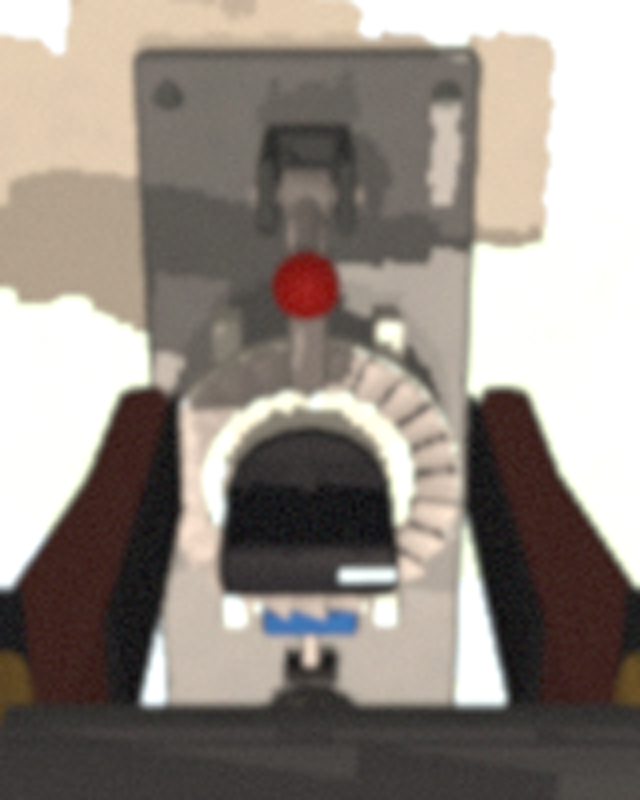

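{"name": "send_rows", "arguments": {
  "deltas": [
    [-0.05,2.75,0,0,0,0,0],
    [-0.05,2.75,0,0,0,0,0],
    [-0.05,2.75,0,0,0,0,0],
    [0,0,0,0,0,-7,0],
    [0,0,0,0,0,-7,0],
    [0,0,0,0,0,-7,0],
    [0,0,0,0,0,-7,0],
    [0,0,0,0,0,-7,0],
    [0,0,0,0,0,-7,0],
    [0,0,0,0,0,-7,0],
    [0,0,0,0,0,-7,0],
    [0,0,0,0,0,-7,0],
    [0,0,0,0,0,-7,0],
    [0,0,0,0,0,-7,0],
    [0,0,0,0,0,-7,0],
    [0,0,0,0,0,-5.6,0],
    [0,0,3.5,0,0,0,0],
    [0,0,3.5,0,0,0,0],
    [0,0,0,0,0,0,0]
  ]
}}

```text
clock: 23.4
tcp_pos: [0.4738, -0.0455, 0.1197]
ee_rot: [-0.006, 0.668, 0.744, -0.004]
force: [-1.0, 1.0, -1.0]
opening: 0.0436
```

```bash
python3 - <<'E'
from h import *
st(); w=img("wrist","w16")
go(cl(0.4,44.9,86.5),96.6)
E
```

```text
clampTCP [ -4.29  46.25 119.68] knobdeg 0.42 rad 0.007 F [-1.  1. -1.] M [ 0.088 -0.073  0.023] op 43.6 t 23.4
shift cm [-0.11  0.39  3.7 ]
turn [-0.61 -0.17 -0.41]
shift after turn [-0.1   0.35  3.71]
```

View pics/w16.png

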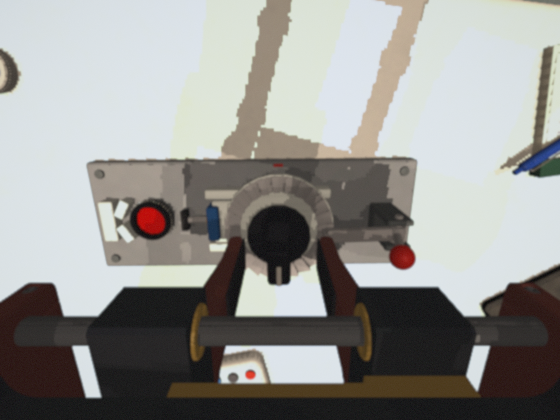

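{"name": "send_rows", "arguments": {
  "deltas": [
    [0,0,0,0,0,0,0],
    [0,0,0,0,0,0,0]
  ]
}}

```text
clock: 23.62
tcp_pos: [0.4789, -0.0463, 0.1312]
ee_rot: [0.001, 0.668, 0.744, 0.001]
force: [1.0, 0.0, 1.1]
opening: 0.0442
```

```bash
python3 - <<'E'
from h import *
st(); go(cl(0.4,44.9,86.5),96.6)
E
```

```text
clampTCP [  0.68  44.81 131.18] knobdeg 0.41 rad 0.007 F [1.  0.  1.1] M [ 0.048 -0.114  0.025] op 44.2 t 23.6167
shift cm [ 0.01 -0.04  4.47]
turn [ 0.13  0.03 -0.41]
shift after turn [ 0.01 -0.03  4.47]
```

{"name": "send_rows", "arguments": {
  "deltas": [
    [0,0,2,0,0,-0.6,0],
    [0,0,1.5,0,0,0,0],
    [0,0,0.95,0,0,0,0],
    [0,0,0,0,0,0,0],
    [0,0,0,0,0,0,-1],
    [0,0,0,0,0,0,-1],
    [0,0,0,0,0,0,-1],
    [0,0,0,0,0,0,-1],
    [0,0,0,0,0,0,-1],
    [0,0,0,0,0,0,-1]
  ],
  "grip_force": 40
}}

```text
clock: 24.45
tcp_pos: [0.4786, -0.0463, 0.0857]
ee_rot: [0.001, 0.664, 0.748, 0.0]
force: [-0.0, -0.9, 3.2]
opening: 0.0157
```

```bash
python3 - <<'E'
from h import *
st(); go(cl(0.4,44.9,86.5),96.6)
E
```

```text
clampTCP [ 0.39 44.82 85.74] knobdeg -0.18 rad -0.003 F [-0.  -0.9  3.2] M [ 0.044 -0.07  -0.064] op 15.7 t 24.45
shift cm [ 0.01  0.   -0.08]
turn [0.08 0.03 0.18]
shift after turn [ 0.01  0.   -0.08]
```

{"name": "send_rows", "arguments": {
  "deltas": [
    [0,0,0,0,0,2,-1],
    [0,0,0,0,0,3,-1],
    [0,0,0,0,0,3,-1],
    [0,0,0,0,0,3,-1],
    [0,0,0,0,0,3,-1],
    [0,0,0,0,0,3,-1],
    [0,0,0,0,0,3,-1],
    [0,0,0,0,0,3,-1],
    [0,0,0,0,0,3,-1]
  ]
}}

```text
clock: 25.2
tcp_pos: [0.4786, -0.0462, 0.0857]
ee_rot: [0.001, 0.816, 0.578, 0.001]
force: [-0.2, 0.8, 3.1]
opening: 0.0159
```

```bash
python3 - <<'E'
from h import *
st()
E
```

```text
clampTCP [ 0.41 44.92 85.7 ] knobdeg 25.96 rad 0.453 F [-0.2  0.8  3.1] M [ 0.023 -0.117  0.076] op 15.9 t 25.2
```

{"name": "send_rows", "arguments": {
  "deltas": [
    [0,0,0,0,0,3,-1],
    [0,0,0,0,0,3,-1],
    [0,0,0,0,0,3,-1],
    [0,0,0,0,0,3,-1],
    [0,0,0,0,0,3,-1],
    [0,0,0,0,0,0,-1]
  ]
}}

```text
clock: 25.7
tcp_pos: [0.4787, -0.0462, 0.0857]
ee_rot: [0.0, 0.884, 0.467, 0.001]
force: [-0.5, 0.8, 3.2]
opening: 0.0153
```

```bash
python3 - <<'E'
from h import *
st();w=img("wrist","w17")
E
```

```text
clampTCP [ 0.44 44.92 85.69] knobdeg 40.92 rad 0.714 F [-0.5  0.8  3.2] M [ 0.033 -0.113 -0.018] op 15.3 t 25.7
```

View pics/w17.png

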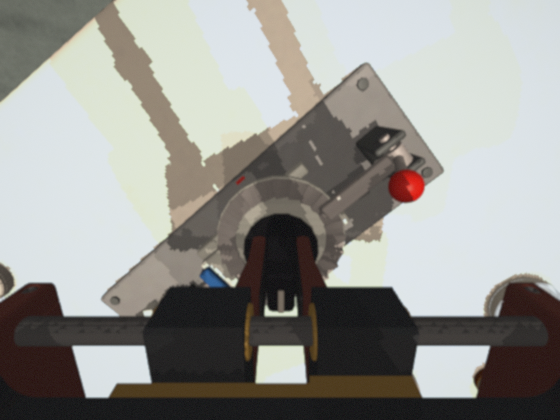

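{"name": "send_rows", "arguments": {
  "deltas": [
    [0,0,0,0,0,3,-1],
    [0,0,0,0,0,3,-1],
    [0,0,0,0,0,3,-1],
    [0,0,0,0,0,3,-1],
    [0,0,0,0,0,2,-1],
    [0,0,0,0,0,1.4,-1]
  ]
}}

```text
clock: 26.25
tcp_pos: [0.4787, -0.0462, 0.0857]
ee_rot: [0.0, 0.939, 0.345, 0.001]
force: [0.3, 0.8, 6.0]
opening: 0.0158
```

```bash
cat >> h.py <<'E'
def mz(n=5):
    a=[sensors.sense()["moment"][2]]
    for _ in range(n): viewer.get_image("scene"); a.append(sensors.sense()["moment"][2])
    print("Mz",np.round(a,3),"mean",np.mean(a).round(3)); st()
E
python3 -c "
from h import *
mz()"
```

```text
Mz [ 0.074 -0.052 -0.024  0.024  0.005  0.03 ] mean 0.01
clampTCP [ 0.45 45.   85.66] knobdeg 56.13 rad 0.98 F [0.4 0.9 5.2] M [ 0.087 -0.096  0.03 ] op 15.9 t 26.5
```

{"name": "send_rows", "arguments": {
  "deltas": [
    [0,0,0,0,0,3,-1],
    [0,0,0,0,0,3,-1],
    [0,0,0,0,0,3,-1]
  ]
}}

```text
clock: 26.75
tcp_pos: [0.4787, -0.0462, 0.0857]
ee_rot: [0.0, 0.963, 0.27, 0.001]
force: [1.2, 1.1, 5.1]
opening: 0.0157
```

```bash
python3 -c "
from h import *
st()"
```

```text
clampTCP [ 0.49 44.98 85.69] knobdeg 65.27 rad 1.139 F [1.2 1.1 5.1] M [-0.016 -0.079  0.102] op 15.7 t 26.75
```

{"name": "send_rows", "arguments": {
  "deltas": [
    [0,0,0,0,0,2,-1],
    [0,0,0,0,0,2,-1],
    [0,0,0,0,0,1,-1]
  ]
}}

```text
clock: 27.0
tcp_pos: [0.4787, -0.0462, 0.0857]
ee_rot: [0.0, 0.974, 0.228, 0.001]
force: [1.2, -0.2, 5.9]
opening: 0.016
```

```bash
python3 -c "
from h import *
st();mz(6)"
```

```text
clampTCP [ 0.51 44.99 85.71] knobdeg 70.22 rad 1.226 F [ 1.2 -0.2  5.9] M [ 0.018 -0.106  0.166] op 16.0 t 27.0
Mz [0.166 0.054 0.064 0.048 0.02  0.122 0.084] mean 0.08
clampTCP [ 0.49 44.99 85.69] knobdeg 70.12 rad 1.224 F [0.8 1.7 5.7] M [ 0.061 -0.118  0.084] op 15.7 t 27.3
```

{"name": "send_rows", "arguments": {
  "deltas": [
    [0,0,0,0,0,1.2,-1]
  ]
}}

```text
clock: 27.38
tcp_pos: [0.4787, -0.0462, 0.0857]
ee_rot: [0.0, 0.976, 0.219, 0.001]
force: [1.6, 0.7, 5.9]
opening: 0.0161
```

```bash
python3 -c "
from h import *
mz(8);w=img('wrist','w18');crop(w,120,440,40,330,2.5,'w18c',1.3)"
```

```text
Mz [0.156 0.07  0.066 0.007 0.138 0.061 0.056 0.106 0.094] mean 0.084
clampTCP [ 0.54 44.99 85.71] knobdeg 71.32 rad 1.245 F [1.  0.4 4.9] M [ 0.035 -0.131  0.094] op 15.5 t 27.7833
```

View pics/w18c.png

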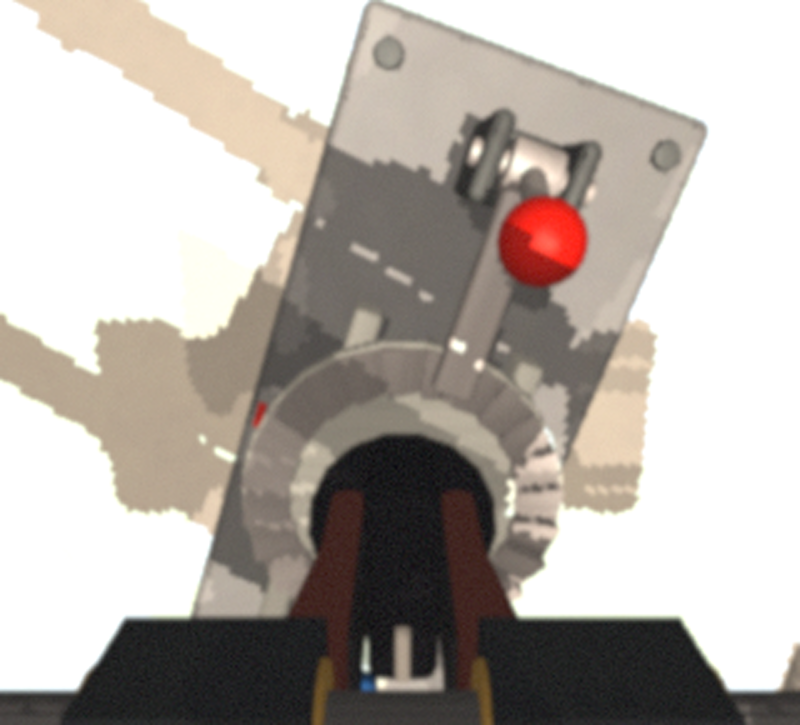

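{"name": "send_rows", "arguments": {
  "deltas": [
    [0,0,0,0,0,2.5,-1],
    [0,0,0,0,0,2.5,-1],
    [0,0,0,0,0,2,-1]
  ]
}}

```text
clock: 28.08
tcp_pos: [0.4788, -0.0461, 0.0857]
ee_rot: [0.0, 0.987, 0.158, 0.001]
force: [0.6, 0.4, 4.3]
opening: 0.0161
```

```bash
python3 -c "
from h import *
mz(3)"
```

```text
Mz [0.241 0.118 0.075 0.069] mean 0.126
clampTCP [ 0.55 44.98 85.71] knobdeg 78.33 rad 1.367 F [ 1.3 -0.3  4.3] M [ 0.006 -0.135  0.069] op 15.8 t 28.2333
```

{"name": "send_rows", "arguments": {
  "deltas": [
    [0,0,0,0,0,2.5,-1],
    [0,0,0,0,0,2.5,-1],
    [0,0,0,0,0,2,-1],
    [0,0,0,0,0,0.8,-1]
  ]
}}

```text
clock: 28.57
tcp_pos: [0.4788, -0.0462, 0.0857]
ee_rot: [0.0, 0.996, 0.091, 0.001]
force: [1.3, 1.1, 5.4]
opening: 0.0159
```

```bash
python3 -c "
from h import *
mz(20)"
```

```text
Mz [0.199 0.208 0.181 0.211 0.197 0.168 0.172 0.19  0.158 0.185 0.192 0.213
 0.18  0.186 0.192 0.175 0.226 0.161 0.169 0.165 0.201] mean 0.187
clampTCP [ 0.54 44.97 85.69] knobdeg 86.11 rad 1.503 F [0.9 0.5 5.3] M [ 0.01  -0.147  0.201] op 15.9 t 29.5667
```

{"name": "send_rows", "arguments": {
  "deltas": [
    [0,0,0,0,0,0.4,-1],
    [0,0,0,0,0,0.4,-1]
  ]
}}

```text
clock: 29.73
tcp_pos: [0.4788, -0.0461, 0.0857]
ee_rot: [0.0, 0.996, 0.084, 0.001]
force: [0.4, 0.4, 5.3]
opening: 0.0162
```

```bash
python3 -c "
from h import *
mz(14)"
```

```text
Mz [0.263 0.216 0.148 0.226 0.176 0.16  0.22  0.223 0.173 0.22  0.222 0.165
 0.13  0.222 0.119] mean 0.192
clampTCP [ 0.55 44.98 85.68] knobdeg 86.91 rad 1.517 F [1.2 1.1 5.8] M [ 0.009 -0.155  0.119] op 15.9 t 30.4333
```

{"name": "send_rows", "arguments": {
  "deltas": [
    [0,0,0,0,0,-0.4,-1],
    [0,0,0,0,0,-0.4,-1]
  ]
}}

```text
clock: 30.6
tcp_pos: [0.4788, -0.0461, 0.0857]
ee_rot: [0.0, 0.996, 0.092, 0.001]
force: [0.8, 0.7, 5.5]
opening: 0.0156
```

```bash
python3 -c "
from h import *
mz(14)"
```

```text
Mz [0.178 0.162 0.207 0.193 0.275 0.287 0.219 0.195 0.182 0.203 0.273 0.224
 0.249 0.244 0.226] mean 0.221
clampTCP [ 0.56 45.   85.68] knobdeg 86.1 rad 1.503 F [0.8 0.6 5.1] M [ 0.008 -0.122  0.226] op 15.8 t 31.3
```

{"name": "send_rows", "arguments": {
  "deltas": [
    [0,0,0,0,0,0.6,-1],
    [0,0,0,0,0,0.6,-1],
    [0,0,0,0,0,0,-1],
    [0,0,0,0,0,-0.6,-1],
    [0,0,0,0,0,-0.6,-1],
    [0,0,0,0,0,-0.6,-1],
    [0,0,0,0,0,-0.6,-1]
  ]
}}

```text
clock: 31.88
tcp_pos: [0.4788, -0.0461, 0.0857]
ee_rot: [0.0, 0.995, 0.102, 0.001]
force: [1.5, 1.3, 5.7]
opening: 0.0158
```

```bash
python3 -c "
from h import *
mz(6)"
```

```text
Mz [0.195 0.234 0.243 0.273 0.208 0.23  0.208] mean 0.227
clampTCP [ 0.55 44.99 85.7 ] knobdeg 84.9 rad 1.482 F [0.8 0.  6. ] M [ 0.042 -0.045  0.208] op 16.0 t 32.1833
```

{"name": "send_rows", "arguments": {
  "deltas": [
    [0,0,0,0,0,-0.4,-1]
  ]
}}

```text
clock: 32.27
tcp_pos: [0.4788, -0.0461, 0.0857]
ee_rot: [0.0, 0.994, 0.105, 0.001]
force: [1.0, 1.2, 5.3]
opening: 0.0158
```

```bash
python3 -c "
from h import *
mz(6)"
```

```text
Mz [0.189 0.209 0.166 0.204 0.248 0.251 0.177] mean 0.206
clampTCP [ 0.57 45.01 85.7 ] knobdeg 84.5 rad 1.475 F [1.1 0.5 5.9] M [ 0.015 -0.169  0.177] op 15.7 t 32.5667
```

{"name": "send_rows", "arguments": {
  "deltas": [
    [0,0,0,0,0,-0.5,-1]
  ]
}}

```text
clock: 32.65
tcp_pos: [0.4788, -0.0462, 0.0857]
ee_rot: [0.0, 0.994, 0.11, 0.001]
force: [0.7, 0.8, 5.3]
opening: 0.0158
```

```bash
python3 -c "
from h import *
mz(5)"
```

```text
Mz [0.069 0.028 0.124 0.099 0.177 0.117] mean 0.102
clampTCP [ 0.55 45.01 85.68] knobdeg 84.01 rad 1.466 F [2.1 0.5 5.6] M [ 0.039 -0.131  0.117] op 16.1 t 32.9
```

{"name": "send_rows", "arguments": {
  "deltas": [
    [0,0,0,0,0,-0.4,-1]
  ]
}}

```text
clock: 32.98
tcp_pos: [0.4788, -0.0461, 0.0857]
ee_rot: [0.0, 0.994, 0.113, 0.001]
force: [0.7, 1.4, 6.0]
opening: 0.0156
```

```bash
python3 -c "
from h import *
mz(5)"
```

```text
Mz [-0.019  0.058  0.001 -0.011  0.019 -0.043] mean 0.001
clampTCP [ 0.58 44.99 85.68] knobdeg 83.63 rad 1.46 F [0.1 1.5 4.6] M [ 0.002 -0.143 -0.043] op 15.4 t 33.2333
```

{"name": "send_rows", "arguments": {
  "deltas": [
    [0,0,0,0,0,0,-0.3],
    [0,0,0,0,0,0,0],
    [0,0,0,0,0,0,0],
    [0,0,0,0,0,0,0],
    [0,0,-2,0,0,0,0],
    [0,0,-3,0,0,0,0],
    [0,0,-4,0,0,0,0],
    [0,2,-3,0,0,0,0],
    [0,3,0,0,0,0,0],
    [0,3,0,0,0,0,0],
    [0,0,0,0,0,0,0],
    [0,0,0,0,0,0,0]
  ]
}}

```text
clock: 34.23
tcp_pos: [0.4958, -0.1251, 0.2041]
ee_rot: [-0.0, 0.994, 0.111, -0.001]
force: [-0.2, -0.2, 0.0]
opening: 0.0439
```

```bash
python3 - <<'E'
from h import *
st(); w=img("wrist","w20");s=img("scene","s20"); crop(s,200,340,120,260,4,"s20c",1.3); crop(w,180,380,0,300,2.6,"w20c",1.2)
b=redball(w,proj(w,cl(0,122,94)),40);c=redball(s,proj(s,cl(0,122,94)),15);print(b,c, toclamp(tri([(w,b[1]),(s,c[1])])[0]))
b=redball(w,proj(w,cl(0,-70,25)),30);print(b, toclamp(ray(w,*b[1],.025)))
E
```

```text
clampTCP [  8.38 -35.39 204.1 ] knobdeg 83.85 rad 1.463 F [-0.2 -0.2  0. ] M [-0.012 -0.08   0.053] op 43.9 t 34.2333
(np.int32(351), array([292.81196581,   8.27920228])) (np.int32(28), array([230.17857143, 169.39285714])) [  2.04128598 121.1149137   93.13721494]
(np.int32(393), array([271.6437659 , 215.78117048])) [  3.19830452 -69.99323181  25.        ]
```

View pics/w20c.png

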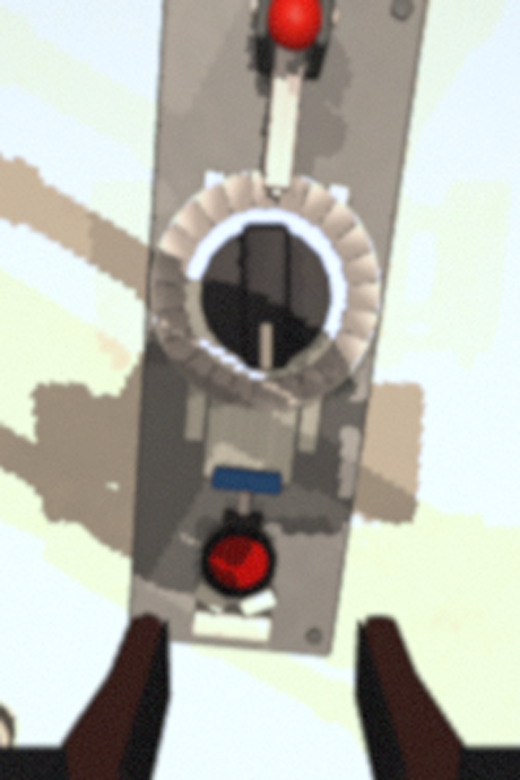

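View pics/s20c.png

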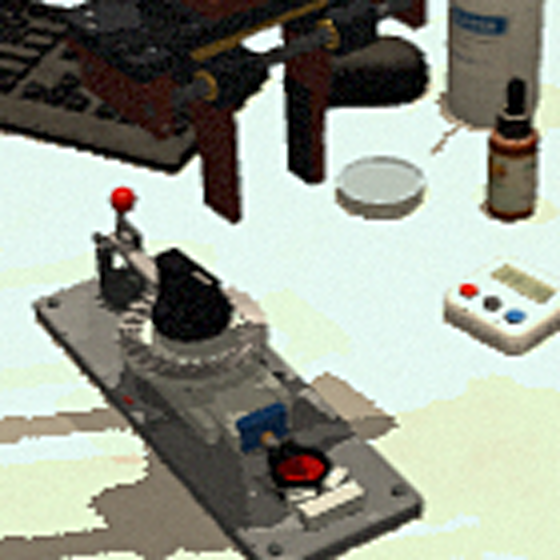

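```bash
python3 -c "
from h import *
st(); print(ctrl.sign_off())"
```

```text
clampTCP [  8.44 -33.91 204.17] knobdeg 83.71 rad 1.461 F [ 0.2  0.6 -0.5] M [-0.033 -0.135 -0.019] op 43.8 t 34.3333
the job is handed in; nothing more can be done
None
```

The red filter is clamped in the nest, and I handed the job in after 34.3 s. I flipped the pawl up, turned the knob back to its stop, and laid the filter flat about 4 mm to +y of the nest centre. Then I flipped the pawl down with the jaw still open and clicked the knob forward to the seat at 1.47. I let go only once the turning torque had fallen to zero with the pawl holding.

**Last checks:** the filter sits at clamp y = -70.0, against the V. The pawl is down, with its ball at y ≈ 121. The knob stays at about 1.46–1.47, and the gripper is clear.

**Clamping force:** holding torque near that seat read 0.19–0.22 Nm, with about 0.03 Nm of noise per reading. That puts the force at about 13–15 N, or 11–16 N if knob friction is counted fully one way or the other. I stopped here because the next click would have given about 18–20 N.

**What disagreed:**
- **Cameras:** the wrist camera read about 2 mm too far to +x, and the scene camera about 4 mm off in y. I used the positions felt while gripping instead.
- **Play before contact:** an early picture suggested about 11 mm, but the torque showed about 14–15 mm. I went by the torque.

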